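# Unpack slide boxes from a carton onto a sloped bench stand

## Task

Fold both flaps of the carton open, past upright, then take out all the slide boxes and set them side by side on the sloped stand, each lying flat on the slope with its long sides running up the slope and one short end resting against the bottom lip. When all are on the stand, fold both flaps of the empty carton shut again. Do not disturb the tip box, the timer or the jar.

Things in the scene. Friction and masses are not known exactly. Their poses are not given: they have to be found in the camera images.
- carton: Brown cardboard carton stuck to the bench. Outside 176 (x) x 200 (y) x 62 mm high, walls 4 mm. Origin: centre of underside; x roughly away from the robot, z up. Floor 6 mm up, with dark foam on it (top at 14 mm) that has four 72 x 48 mm pockets centred at x +-40, y +-48 mm; a slide box may lie in each, on the floor, long side along x. Two flaps hinged on the +y and -y rims cover it.
- flap_left (a joint): Angle of the left (+y) flap, 176 x 98 x 4 mm: 0 = closed, level; 1.57 = upright; stop at 2.1. Swings up and out to the carton's +y about point left_hinge; stiff (0.06 N m), stays where left. Near its free edge a white pull tab stands square on its outer face: 12 mm thick along the hinge line, 24 mm across it, 28 mm tall, middle 75 mm from the hinge line.
- flap_right (a joint): The same for the right (-y) flap, which swings up and out to the carton's -y about point right_hinge.
- left_tab (a point): Middle of the outer end of the left flap's pull tab: 75 mm from the hinge line, 28 mm out from the flap's outer face, 32 mm from its underside (the hinge level). Axes turn with the flap: x along the hinge line (the tab's 12 mm thickness), z along the tab, away from the flap (up when closed).
- right_tab (a point): The same point of the right flap's pull tab.
- left_hinge (a point): Point on the left flap's hinge line, at the middle of the carton's +y rim; the line runs along the carton's x. Axes as the carton's.
- right_hinge (a point): The same on the carton's -y rim.
- stand: White sloped stand fixed to the bench, base 130 x 346 mm, about 75 mm high at its back. Origin: centre of underside; x roughly away from the robot; the slope rises towards +x.
- slope: The stand's sloped face, 30 degrees to the bench, slippery (boxes slide down it). Origin: middle of its lower edge, at the foot of the blue lip, 20 mm above the bench. x up the slope, y along the lip, z square out of the face. Face 112 mm up the slope, 330 mm wide between end cheeks 14 mm high; lip 12 mm high, 5 mm thick, on the robot's side. Four boxes fit side by side with finger room.
- box1: The blue slide box (rigid, with a paler lid and a paper label on top), 64 mm (its x) by 40 mm (its y) by 36 mm high, about 120 g. Origin: centre of its underside, z towards the lid. Absent in some starts.
- box1_center (a point): Middle of the blue slide box (18 mm above its underside), axes as the box.
- box2: The green slide box (rigid, with a paler lid and a paper label on top), 64 mm (its x) by 40 mm (its y) by 36 mm high, about 120 g. Origin: centre of its underside, z towards the lid. Absent in some starts.
- box2_center (a point): Middle of the green slide box (18 mm above its underside), axes as the box.
- box3: The red slide box (rigid, with a paler lid and a paper label on top), 64 mm (its x) by 40 mm (its y) by 36 mm high, about 120 g. Origin: centre of its underside, z towards the lid. Absent in some starts.
- box3_center (a point): Middle of the red slide box (18 mm above its underside), axes as the box.
- box4: The yellow slide box (rigid, with a paler lid and a paper label on top), 64 mm (its x) by 40 mm (its y) by 36 mm high, about 120 g. Origin: centre of its underside, z towards the lid. Absent in some starts.
- box4_center (a point): Middle of the yellow slide box (18 mm above its underside), axes as the box.
- tip_box: Bystander: green tip box with a pale lid, 85 x 122 x 66 mm, loose. Origin: centre of its underside. Leave it alone.
- timer: Bystander: white bench timer, 70 x 75 x 23 mm, loose. Origin: centre of its underside. Leave it alone.
- wash_bottle: Bystander: white jar with a blue cap, 60 mm across, 120 mm high, loose. Origin: centre of its underside. Leave it alone.

How it is judged:
On the way, in this order (a step that is already met when the one before it is completed fails the run):
1. both flaps folded open past upright (value of joint each of flap_left, flap_right above 1.6 rad), for 0.2 s.
2. every slide box present lies on the slope, end against the lip (x of box1_center in the frame of slope between 0.028 and 0.038 m and z of box1_center in the frame of slope between 0.013 and 0.025 m and angle between the x axis of each of box1, box2, box3, box4 and the x axis of slope, either way round below 0.2 rad and x of box2_center in the frame of slope between 0.028 and 0.038 m and z of box2_center in the frame of slope between 0.013 and 0.025 m and x of box3_center in the frame of slope between 0.028 and 0.038 m and z of box3_center in the frame of slope between 0.013 and 0.025 m and x of box4_center in the frame of slope between 0.028 and 0.038 m and z of box4_center in the frame of slope between 0.013 and 0.025 m), for 0.2 s.
At the end, for the whole second after the job is handed in: Every slide box present lies flat on the slope (its middle 13 to 25 mm off the face), a short end within about 6 mm of the lip, its long axis within 0.2 rad of straight up the slope, at rest; both flaps are closed to less than 0.2 rad (all of step 2 and linear speed of each of box1, box2, box3, box4 below 0.02 m/s and value of joint each of flap_left, flap_right below 0.2 rad); the robot touches nothing.
It fails at once if the tip box is moved more than 40 mm (distance of tip_box from where it was at the start of the episode above 0.04 m).
It fails at once if the timer is moved more than 40 mm (distance of timer from where it was at the start of the episode above 0.04 m).
It fails at once if the jar is moved more than 40 mm (distance of wash_bottle from where it was at the start of the episode above 0.04 m).
Of box1, box2, box3, box4 only 2 to 4 are there at a start; the rules pass over those that are not, and their reading is None.
At some moment in a run one of box1, box2, box3, box4 may be knocked a few centimetres aside while the robot is not near it.
Once in a run the grip may slacken for a moment while it holds something.
It also fails if it takes over 210 s, if anything falls off the work surface, if the arm or the gripper's body presses on something with over 40 N, if the wrist force passes 120 N, or if a joint passes its speed limit or range.

## Robot

A 6-joint arm with a two-finger parallel gripper is mounted at the origin on the work surface. World frame = base frame: x ahead of the robot, y to its left, z up, the work surface at z = 0. Lengths are in m, angles in rad, forces in N, time in s.
With the tool pointing down it reaches from about 0.35 to 0.85 m from the base axis. Payload 8.1 kg.
Tool frame: the origin (TCP) lies midway between the tips of the shut fingers; the grasp point (between the pads) lies 19 mm behind it (robot.grip_depth is the distance from the TCP to the grasp point, in m); y points along the fingers, z is the direction in which the jaws open and shut, and the axes are right-handed (so a half turn about y gives the same grasp; the last joint's range is limited). The gripper opens to 85 mm and grips with 20 to 120 N. Pads are 22 mm wide; open, the fingers measure 114 mm over their backs; the gripper's body (76 mm by 85 mm) begins 54 mm behind the grasp point. The pads swing forward as they close: fully open they stand 13 mm farther back than shut.
Start: joints at [-1.305, 0.13, 1.488, -0, 1.523, -0.085], TCP at [0.206, -0.563, 0.231] pointing down, gripper open.
Joint ranges: [-2.96, 2.96], [-0.89, 2.26], [0.02, 2.5], [-1.34, 4.48], [0, 2.73], [-2.66, 2.66]. Speed limits (rad/s): [2.39, 2.39, 2.79, 3.14, 3.14, 3.14].

## Interface

Orientations are given as a unit quaternion [w, x, y, z].
In Python, from cell import telemetry, optics, ticket, find_in, pinpoint, robot gives the robot as it stands.
- The arm moves only by the tool servo_tool, never from a script. Its argument "steps" is one flat list of numbers, 7 for each row, row after row: the shift along the world's x, y, z each as a share of 0.15 m, from -1 to 1, then the turn, a rotation vector about the world's x, y, z each as a share of 0.5 rad, from -1 to 1, then the opening, from 0 (shut) to 1 (fully open). A call has 1 to 5 rows; each row is the pose to reach, as a shift and turn from the pose commanded when the call began; what a row does not reach only later rows make up. A row lasts 1/8 s, in which the tool goes at most 62.5 mm and 10.7 degrees, less where a joint would pass 70% of its speed; a pose out of reach is approached as far as the arm can. A call with a number of a shift or a turn outside -1 to 1 is refused whole. A call with a gripper value outside its range is refused whole. The fingers move at their own pace and stop on an object; the grip force is fixed at half the most. Time passes only in rows, so rows that repeat a pose let the fingers close. It gives the time, the measured TCP pose, the force and the opening at its end, in the units of the state.
- telemetry.read_state(): the state, without advancing time (a new reading comes with each control period).
- optics.grab_frame(name): name is "scene" or "top" or "wrist"; returns the picture (480x640x3 uint8, red, green, blue); there is no depth.
- optics.calibration(name): a dict with "camera_matrix" (3x3 intrinsics, pixels), "world_from_camera" (4x4, takes a point from camera to world coordinates); the wrist camera has in their place "mount" (4x4, takes a point from camera to tool coordinates, whose origin is the TCP and whose axes are the tool frame's). Camera axes: x right, y up, looking along -z (the intrinsics and any distortion apply to the point x, -y, -z); pixel columns grow to the right and rows downward; lengths in m; the calibration is good to about 2 mm. A picture is of the moment at which its call begins: read the wrist's pose just before it. calibration takes no time and is no camera call.
- ticket.hand_in(): hands the job in, once; it reports no verdict.
Trained networks look in the newest picture that a camera, given by its name, has taken for a name from the list of things; names that differ only in an ending like _2 or _b are one class to them, and where a whole thing is asked for, a point or a joint stands for the part that bears it (a point fixed in the world has none). Each returns a list of dicts, best first, with "score" (0 to 1); they miss things now and then, are a little off and sometimes report something else, mostly with a low value. They report only what shows in the picture. A call takes as long as a camera call.
- find_in(camera, target): "point" ([column, row] as shares, 0 to 1, of the picture: columns of its width, rows of its height, amid what is visible of it).
- pinpoint(camera, target): "point" ([column, row] as shares, 0 to 1, of the picture: columns of its width, rows of its height: a listed point, or the origin of a listed thing).
The state is a dict: "time": time; "joint_positions": joint angles; "qvel": joint speeds; "joint_torque": joint torques, N m; "eef_pos": TCP position; "tcp_rot": TCP orientation; "wrist_force": force on the tool from outside, world axes, zero at the start; "moment": the same for the moment, N m; "opening": finger opening in m.
Only numpy, scipy, OpenCV 4.12 (cv2) and the standard library are available. Lean on these libraries where they do the work, as an engineer would, in place of code of your own. Each camera call takes 0.05 s, during which the arm holds its last target.

## Working session

There is one attempt and no reset: what is moved stays moved. The work goes in short steps, Python scripts to look and compute and a tool call to move; the robot and the scene stay as the last step left them, time stands still between calls to the robot, and variables do not carry over. Pictures are saved under pics/ and viewed, and the job is handed in when it is done.

Besides the shell and the picture viewer there is one more tool, called after ">>>" as a command line: name --argument value ..., lists and objects as JSON in quotes. servo_tool: Moves the arm, as the interface text tells. Shift numbers are shares of 0.15 m and turn numbers shares of 0.5 rad, none past 1 either way. Its arguments: {"type":"object","properties":{"steps":{"type":"array"}},"required":["steps"]}

```bash
ls; mkdir -p pics
python3 - <<'E'
from cell import telemetry, optics, ticket, find_in, pinpoint, robot
import cv2
print(telemetry.read_state())
for n in ["scene","top","wrist"]:
    im=optics.grab_frame(n); cv2.imwrite(f"pics/{n}0.png",im[:,:,::-1]); print(n,optics.calibration(n))
for n in ["scene","top"]:
    for t in ["carton","left_tab","right_tab","left_hinge","right_hinge","stand","slope","box1","tip_box","timer","wash_bottle"]:
        try: print(n,t,pinpoint(n,t)[:2])
        except Exception as e: print(t,e)
E
```

```text
pics
{'time': 0.0, 'joint_positions': array([-1.30541247e+00,  1.31171759e-01,  1.48928779e+00, -3.34360397e-06,
        1.52300741e+00, -8.54202669e-02]), 'qvel': array([ 9.18461915e-05,  4.40911568e-04,  8.00140388e-04, -4.68971700e-04,
       -9.15876324e-04,  1.53006845e-04]), 'joint_torque': array([-6.15762274e-04, -5.69387877e+01, -5.00553489e+01, -1.71782685e-04,
        1.45076652e-02, -4.39815736e-06]), 'eef_pos': array([ 0.20605367, -0.56291563,  0.23023344]), 'tcp_rot': array([ 0.12333227, -0.12345372,  0.69691682, -0.69559706]), 'wrist_force': array([ 0.2647961 ,  0.89658084, -0.44062228]), 'moment': array([0.02014141, 0.00421617, 0.05992482]), 'opening': 0.08518435976318926}
scene {'camera_matrix': array([[593.22499271,   0.        , 324.95849658],
       [  0.        , 593.22499271, 238.04022296],
       [  0.        ,   0.        ,   1.        ]]), 'world_from_camera': array([[-0.18721336, -0.71418409,  0.674457  ,  1.36976315],
       [ 0.98224014, -0.14481537,  0.11930137,  0.14188546],
       [ 0.0124686 ,  0.68481355,  0.72861165,  0.91724993],
       [ 0.        ,
[... 1861 characters left out ...]
[0.6102, 0.71], 'score': 0.77}, {'point': [0.6678, 0.4921], 'score': 0.23}]
top carton [{'point': [0.6414, 0.5921], 'score': 0.81}]
top left_tab [{'point': [0.6392, 0.585], 'score': 0.89}]
top right_tab [{'point': [0.685, 0.5825], 'score': 0.98}]
top left_hinge [{'point': [0.5844, 0.5906], 'score': 0.74}]
top right_hinge [{'point': [0.7233, 0.5831], 'score': 0.69}]
top stand []
top slope [{'point': [0.34, 0.6292], 'score': 0.96}, {'point': [0.5795, 0.59], 'score': 0.3}]
top box1 [{'point': [0.6894, 0.5821], 'score': 0.43}]
top tip_box [{'point': [0.633, 0.4171], 'score': 0.86}]
top timer [{'point': [0.4739, 0.4185], 'score': 0.58}]
top wash_bottle [{'point': [0.3845, 0.3952], 'score': 0.76}]
```

View pics/scene0.png

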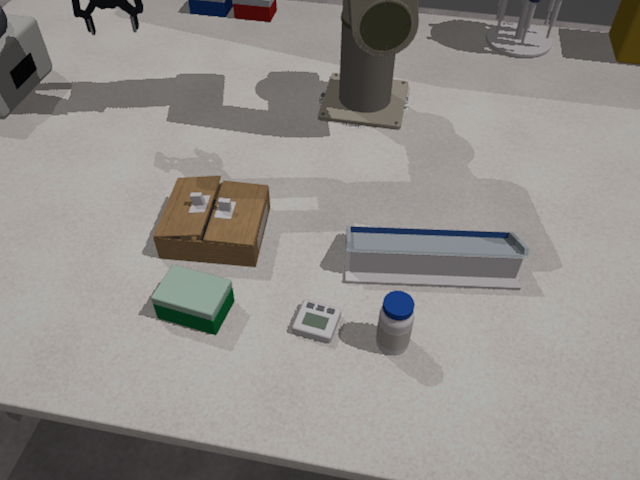

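View pics/top0.png

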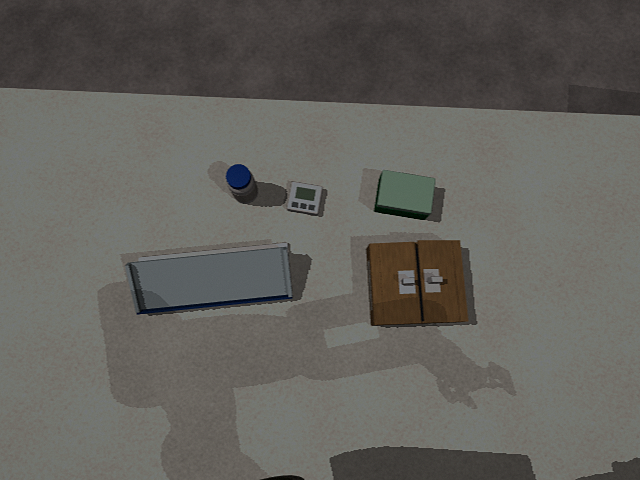

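Create h.py:
```python
import numpy as np, cv2
from scipy.spatial.transform import Rotation as R
from scipy.optimize import least_squares
from cell import telemetry, optics, ticket, find_in, pinpoint, robot
def cam(n):
    c=optics.calibration(n); K=np.array(c["camera_matrix"])
    if "mount" in c:
        s=telemetry.read_state(); T=np.eye(4); q=s["tcp_rot"]
        T[:3,:3]=R.from_quat([q[1],q[2],q[3],q[0]]).as_matrix(); T[:3,3]=s["eef_pos"]
        return K,T@np.array(c["mount"])
    return K,np.array(c["world_from_camera"])
def ray(cm,px):
    K,T=cm; d=np.array([(px[0]-K[0,2])/K[0,0],-(px[1]-K[1,2])/K[1,1],-1.]); 
    return T[:3,3],T[:3,:3]@d
def at_z(cm,px,z):
    o,d=ray(cm,px); return o+d*(z-o[2])/d[2]
def proj(cm,P):
    K,T=cm; p=(np.linalg.inv(T)@np.r_[P,1])[:3]
    return np.array([K[0,0]*p[0]/-p[2]+K[0,2],K[1,1]*-p[1]/-p[2]+K[1,2]])
def tri(cms,pxs):
    A=np.zeros((3,3));b=np.zeros(3)
    for c,p in zip(cms,pxs):
        o,d=ray(c,p); d=d/np.linalg.norm(d); M=np.eye(3)-np.outer(d,d); A+=M;b+=M@o
    return np.linalg.solve(A,b)
def px(pt): return np.array([pt[0]*640,pt[1]*480])
def st():
    s=telemetry.read_state(); q=s["tcp_rot"]; M=R.from_quat([q[1],q[2],q[3],q[0]]).as_matrix()
    print("t",round(s["time"],2),"pos",s["eef_pos"].round(4),"y",M[:,1].round(3),"z",M[:,2].round(3),"F",s["wrist_force"].round(1),"op",round(s["opening"],4),"q",s["joint_positions"].round(2)); return s
def save(n,f):
    im=optics.grab_frame(n); cv2.imwrite("pics/"+f,im[:,:,::-1]); return im
```

```text
(no output)
```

The scene view shows the carton at about (215,220), the stand at (435,255), and the tip box, timer and jar nearer the camera. In the top view the tabs are at (408,282) and (437,281), and the right flap looks slightly ajar.

Run:
```python
from h import *
T=cam("top"); S=cam("scene")
for nm,p,z in [("c1",(369,243),.062),("c2",(417,241),.064),("c2b",(461,240),.07),("c3",(467,322),.064),("c4",(371,326),.064),
  ("ltab",(409,281),.094),("rtab",(438,280),.1),("lh",(374,283.5),.062),("rh",(463,280),.062),("carton",(410.5,284.2),0),
  ("slope",(217.6,302),.02),("sl l",(138,312),.03),("sl r",(292,299),.03),("bk l",(127,264),.08),("bk r",(288,243),.08),("tip",(405,200),0.0),("timer",(303.3,200.9),0),("jar",(246,189.7),0)]:
    print(nm,at_z(T,p,z).round(4))
print("tri ltab",tri([T,S],[(409,281),px([.3534,.4175])]),"rtab",tri([T,S],[(438,280),px([.3041,.4015])]))
print("tri lh",tri([T,S],[(374,283.5),px([.4153,.4467])]),"rh",tri([T,S],[px([.7233,.5831]),px([.2589,.4267])]))
print("slope",tri([T,S],[(217.6,302),px([.6692,.486])]),"carton",tri([T,S],[px([.6414,.5921]),px([.3355,.4835])]))
im=cv2.imread("pics/scene0.png"); cv2.imwrite("pics/sc_crop.png",cv2.resize(im[160:360,130:540],None,fx=1.9,fy=1.9,interpolation=cv2.INTER_CUBIC))
im=cv2.imread("pics/top0.png"); cv2.imwrite("pics/tp_crop.png",cv2.resize(im[220:340,350:490],None,fx=4.5,fy=4.5,interpolation=cv2.INTER_CUBIC))
```

```text
c1 [ 0.6298 -0.1322  0.062 ]
c2 [ 0.6389 -0.2376  0.064 ]
c2b [ 0.6444 -0.3327  0.07  ]
c3 [ 0.4678 -0.3443  0.064 ]
c4 [ 0.4498 -0.1403  0.064 ]
ltab [ 0.5458 -0.2144  0.094 ]
rtab [ 0.55   -0.2737  0.1   ]
lh [ 0.5407 -0.1451  0.062 ]
rh [ 0.5575 -0.3381  0.062 ]
carton [ 0.5502 -0.2369  0.    ]
slope [0.4875 0.1987 0.02  ]
sl l [0.4567 0.3703 0.03  ]
sl r [0.5013 0.0322 0.03  ]
bk l [0.5555 0.3878 0.08  ]
bk r [0.6178 0.0453 0.08  ]
tip [ 0.7512 -0.2229  0.    ]
timer [0.7374 0.0198 0.    ]
jar [0.7588 0.1586 0.    ]
tri ltab [ 0.54507246 -0.21116991  0.09428032] rtab [ 0.54901421 -0.2715012   0.10708959]
tri lh [ 0.53903602 -0.13701036  0.06398867] rh [ 0.55699511 -0.33626174  0.06844688]
slope [0.48691768 0.20140258 0.02325524] carton [ 5.50760572e-01 -2.39398997e-01  5.06936261e-04]
```

```bash
sleep 0
```

```text
(no output)
```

View pics/tp_crop.png

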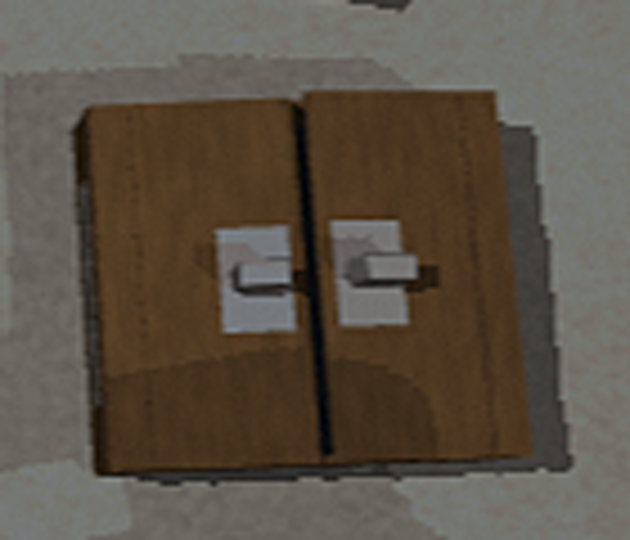

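View pics/sc_crop.png

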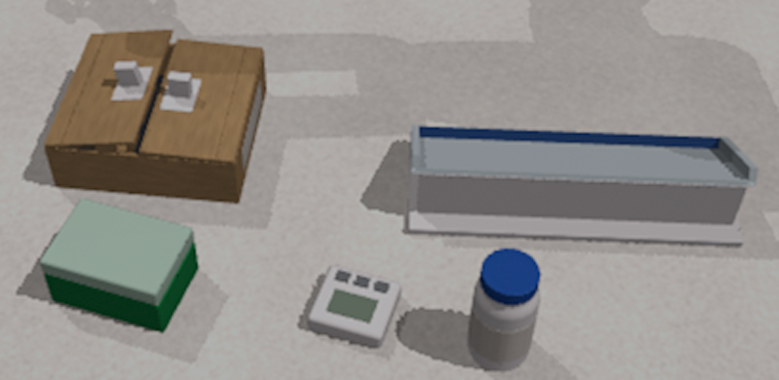

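Run:
```python
from h import *
T=cam("top"); S=cam("scene")
def flap(p,s,x,r,h):  # s=+1 left; r from hinge; h out from underside
    a=p[3] if s>0 else p[4]
    y=s*(100-r*np.cos(a)+ -(-h)*np.sin(a)*1.0) if False else s*(100-r*np.cos(a)+h*np.sin(a))
    z=62+r*np.sin(a)+h*np.cos(a)
    c,si=np.cos(p[2]),np.sin(p[2])
    return np.array([p[0]+(c*x-si*y)/1e3,p[1]+(si*x+c*y)/1e3,z/1e3])
O=[(T,1,88,0,4,370,244),(T,1,-88,0,4,371.6,325.6),(T,1,88,98,4,416.2,242.9),(T,1,-88,98,4,422.2,321.1),
(T,-1,88,98,4,417.3,240.7),(T,-1,88,0,4,460.4,240.4),(T,-1,-88,0,4,467.8,321.6),
(T,1,0,75,32,409,281),(T,-1,0,75,32,437.5,279.8),
(S,1,-88,0,4,269.5,185.3),(S,1,88,0,4,256.3,244.2),(S,-1,-88,0,4,177.4,178.4),(S,-1,88,0,4,156.3,237.9),(S,-1,-88,98,4,220.5,176.3),(S,-1,88,98,4,195.8,239),(S,1,-88,98,4,223.7,182),(S,1,88,98,4,203.7,241.6)]
f=lambda p:np.concatenate([proj(c,flap(p,s,x,r,h))-[u,v] for c,s,x,r,h,u,v in O])
r=least_squares(f,[.55,-.24,.08,.05,.2],loss="soft_l1")
print(r.x.round(4)); print(f(r.x).reshape(-1,2).round(1))
for s in (1,-1): print("tab",flap(r.x,s,0,75,32).round(4),"tabmid",flap(r.x,s,0,75,20).round(4),"hinge",flap(r.x,s,0,0,0).round(4))
# stand: slope frame
def P(p,x,y,z):
    c,si=np.cos(p[2]),np.sin(p[2]); a=np.pi/6
    X=x*np.cos(a)-z*np.sin(a); Z=20+x*np.sin(a)+z*np.cos(a)
    return np.array([p[0]+(c*X-si*y)/1e3,p[1]+(si*X+c*y)/1e3,Z/1e3])
Q=[(T,112,165,14,132.6,264.5),(T,112,-165,14,286,245)]
g=lambda p:np.concatenate([proj(T,P(p,0,0,0))-[217.6,302],proj(S,P(p,0,0,0))-px([.6692,.486]),
 proj(T,P(p,112,-165,14))-[287,245],proj(T,P(p,112,165,14))-[132,264.5]])
q=least_squares(g,[.487,.2,.08],loss="soft_l1"); print(q.x.round(4),g(q.x).round(1))
im=cv2.imread("pics/top0.png"); 
for y in(-165,165):
  for x in(0,112):
    u=proj(T,P(q.x,x,y,0)); cv2.circle(im,tuple(np.int32(u.round())),2,(0,0,255),-1)
cv2.imwrite("pics/stand.png",cv2.resize(im[220:330,110:310],None,fx=4,fy=4))
```

```text
[ 0.5482 -0.2384  0.0815 -0.0198  0.1394]
[[-1.1 -0.5]
 [ 2.2 -0.7]
 [-3.  -0.7]
 [-2.5  2.2]
 [-0.1  0. ]
 [-0.6  0.1]
 [ 0.2  0. ]
 [-0.3 -0.1]
 [-1.5 -0.4]
 [-1.2 -0.4]
 [-3.5  0.7]
 [-0.5 -0.9]
 [-4.1 -1.8]
 [-0.3  0. ]
 [ 3.8 -3.4]
 [-0.2 -0. ]
 [-0.2 -0.4]]
tab [ 0.5462 -0.2141  0.0925] tabmid [ 0.5462 -0.2138  0.0805] hinge [ 0.54   -0.1387  0.062 ]
tab [ 0.5506 -0.2685  0.1041] tabmid [ 0.5505 -0.2668  0.0922] hinge [ 0.5563 -0.3381  0.062 ]
[0.489  0.1982 0.1496] [ 0.3 -0.6 -3.4  1.7 -1.1  4.1 -0.5  0.2]
```

View pics/stand.png

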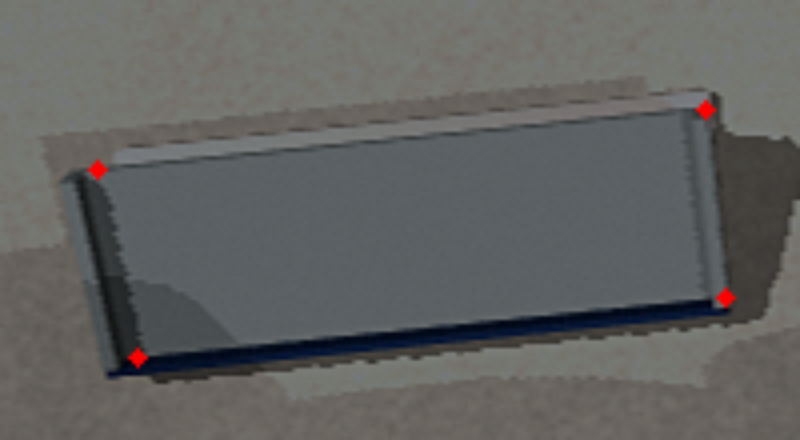

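Run:
```python
from h import *
st()
```

```text
t 1.25 pos [ 0.2062 -0.5635  0.2313] y [-0.  0. -1.] z [ 0.344 -0.939 -0.   ] F [0.3 0.1 0.4] op 0.0853 q [-1.31  0.13  1.49 -0.    1.52 -0.09]
```

View pics/wrist0.png

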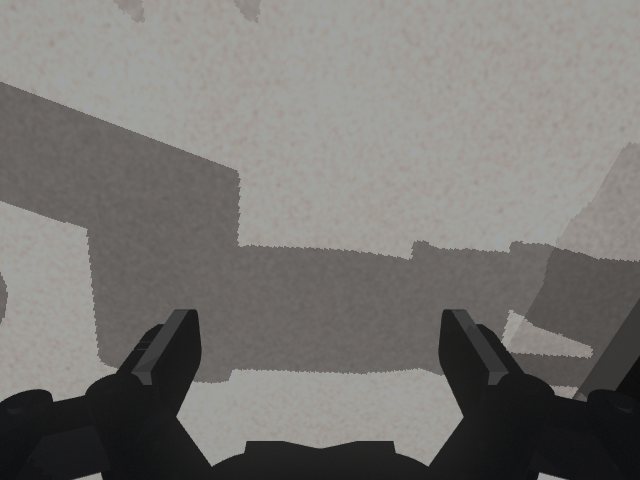

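>>> servo_tool --steps '[0.2, 0.2, 0, 0, 0, 0.2, 1, 0.4, 0.4, 0, 0, 0, 0.4, 1, 0.6, 0.6, 0, 0, 0, 0.6, 1, 0.75, 0.78, 0, 0, 0, 0.75, 1, 0.75, 0.78, 0, 0, 0, 0.87, 1]'

```text
time: 1.88
eef_pos: [0.3204, -0.4447, 0.2315]
tcp_rot: [-0.273, 0.272, -0.652, 0.653]
wrist_force: [0.1, -0.6, 0.5]
opening: 0.0853
```

>>> servo_tool --steps '[0.2, 0.2, 0, 0, 0, 0.2, 1, 0.4, 0.4, 0, 0, 0, 0.4, 1, 0.6, 0.6, 0, 0, 0, 0.6, 1, 0.75, 0.78, 0, 0, 0, 0.75, 1, 0.75, 0.78, 0, 0, 0, 0.87, 1]'

```text
time: 2.5
eef_pos: [0.4328, -0.3274, 0.2314]
tcp_rot: [0.407, -0.407, 0.578, -0.578]
wrist_force: [-0.7, 0.2, 0.3]
opening: 0.0851
```

>>> servo_tool --steps '[0.2, 0.2, 0, 0, 0, 0.2, 1, 0.4, 0.4, 0, 0, 0, 0.4, 1, 0.6, 0.6, 0, 0, 0, 0.6, 1, 0.76, 0.77, -0.2, 0, 0, 0.75, 1, 0.76, 0.77, -0.2, 0, 0, 0.87, 1]'

```text
time: 3.12
eef_pos: [0.5452, -0.211, 0.1982]
tcp_rot: [-0.522, 0.522, -0.479, 0.475]
wrist_force: [-0.6, -0.9, 0.5]
opening: 0.0853
```

Run:
```python
from h import *
st(); W=cam("wrist"); save("wrist","w1.png")
for t in["left_tab","right_tab"]:
    for d in pinpoint("wrist",t)[:2]: print(t,px(d["point"]),d["score"],at_z(W,px(d["point"]),.093 if t[0]=="l" else .104))
```

```text
t 3.12 pos [ 0.5452 -0.211   0.1982] y [-0.004  0.003 -1.   ] z [ 0.996  0.09  -0.004] F [-0.6 -0.9  0.5] op 0.0853 q [-0.46  0.11  1.57  0.    1.47 -0.55]
left_tab [323.072 233.904] 0.68 [ 0.54841028 -0.21318944  0.093     ]
right_tab [321.92  321.984] 0.64 [ 0.55285941 -0.26886888  0.104     ]
right_tab [565.504 218.016] 0.19 [ 0.68932859 -0.1866446   0.104     ]
```

View pics/w1.png

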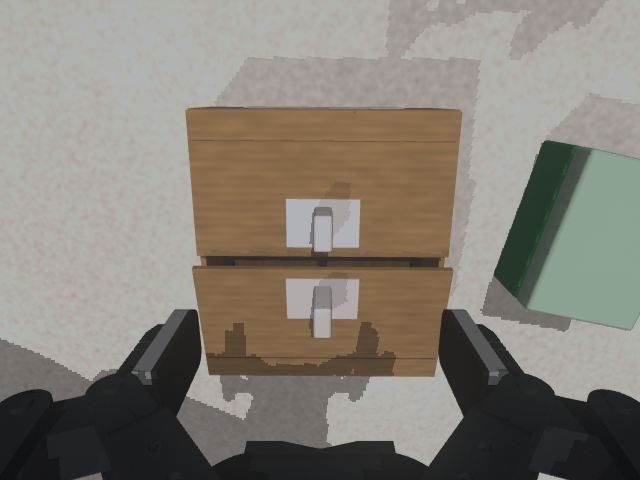

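The wrist view shows both tabs, left at (323,234) and right at (322,322). They line up with the jaws, and their positions agree with the top camera.

>>> servo_tool --steps '[0.02, -0.013, -0.3, 0, 0, 0, 0.6, 0.02, -0.013, -0.65, 0, 0, 0, 0.4, 0.02, -0.013, -0.84, 0, 0, 0, 0.4, 0.02, -0.013, -0.84, 0, 0, 0, 0, 0.02, -0.013, -0.84, 0, 0, 0, 0]'

```text
time: 3.9
eef_pos: [0.5472, -0.2158, 0.0758]
tcp_rot: [-0.52, 0.521, -0.479, 0.478]
wrist_force: [-4.9, 2.5, -9.4]
opening: 0.0107
```

>>> servo_tool --steps '[0, 0, 0, 0, 0, 0, 0, 0, 0, 0, 0, 0, 0, 0, 0, 0, 0, 0, 0, 0, 0]'

```text
time: 4.28
eef_pos: [0.5472, -0.2158, 0.0758]
tcp_rot: [-0.52, 0.521, -0.479, 0.478]
wrist_force: [-4.7, 2.4, -8.1]
opening: 0.0108
```

```bash
cat > arc.py <<'E'
import numpy as np
def arc(s,a0,a1,n,k,yaw=0.085,r=.075,h=.024,d=.012,b0=0.):
    rows=[]
    def tcp(a,b):
        y=-r*np.cos(a)+h*np.sin(a); z=r*np.sin(a)+h*np.cos(a)
        # tool dir at tilt b (back leans outward): forward = (-sin b (inward), -cos b)
        y-= d*np.sin(b); z-= d*np.cos(b); return np.array([y*s,z])
    p0=None; As=np.linspace(a0,a1,n+1); out=[]
    P=[(tcp(a,b0+k*(a-a0)),b0+k*(a-a0)) for a in As]
    i=0
    for c in range(0,n,5):
        base,bb=P[c]; row=[]
        for p,b in P[c+1:c+6]:
            dl=p-base; db=-s*(b-bb)
            row+=[np.array([-np.sin(yaw)*dl[0]/.15,np.cos(yaw)*dl[0]/.15,dl[1]/.15,db*np.cos(yaw)/.5,db*np.sin(yaw)/.5,0])]
        print(np.array(row).round(3))
E
python3 -c "
from arc import *
arc(1,0,1.8,15,.55)"
```

```text
[[-0.001  0.017  0.059 -0.132 -0.011  0.   ]
 [-0.004  0.042  0.115 -0.263 -0.022  0.   ]
 [-0.006  0.072  0.167 -0.395 -0.034  0.   ]
 [-0.009  0.109  0.216 -0.526 -0.045  0.   ]
 [-0.013  0.151  0.259 -0.658 -0.056  0.   ]]
[[-0.004  0.047  0.037 -0.132 -0.011  0.   ]
 [-0.008  0.098  0.069 -0.263 -0.022  0.   ]
 [-0.013  0.152  0.094 -0.395 -0.034  0.   ]
 [-0.018  0.208  0.111 -0.526 -0.045  0.   ]
 [-0.023  0.266  0.122 -0.658 -0.056  0.   ]]
[[-0.005  0.059  0.003 -0.132 -0.011  0.   ]
 [-0.01   0.117 -0.    -0.263 -0.022  0.   ]
 [-0.015  0.175 -0.011 -0.395 -0.034  0.   ]
 [-0.02   0.23  -0.029 -0.526 -0.045  0.   ]
 [-0.024  0.283 -0.054 -0.658 -0.056  0.   ]]
```

>>> servo_tool --steps '[-0.001, 0.017, 0.06, -0.13, -0.011, 0, 0, -0.004, 0.042, 0.115, -0.26, -0.022, 0, 0, -0.006, 0.072, 0.167, -0.395, -0.034, 0, 0, -0.009, 0.109, 0.216, -0.526, -0.045, 0, 0, -0.013, 0.151, 0.26, -0.658, -0.056, 0, 0]'

```text
time: 4.9
eef_pos: [0.5452, -0.1928, 0.1145]
tcp_rot: [-0.434, 0.592, -0.387, 0.558]
wrist_force: [-2.0, 1.4, -16.4]
opening: 0.0106
```

>>> servo_tool --steps '[-0.004, 0.047, 0.037, -0.13, -0.011, 0, 0, -0.008, 0.098, 0.069, -0.26, -0.022, 0, 0, -0.013, 0.152, 0.094, -0.395, -0.034, 0, 0, -0.018, 0.208, 0.111, -0.526, -0.045, 0, 0, -0.023, 0.266, 0.122, -0.658, -0.056, 0, 0]'

```text
time: 5.52
eef_pos: [0.542, -0.1539, 0.1334]
tcp_rot: [-0.336, 0.648, -0.284, 0.622]
wrist_force: [-2.7, -5.7, -14.0]
opening: 0.0104
```

>>> servo_tool --steps '[-0.005, 0.059, 0.003, -0.13, -0.011, 0, 0, -0.01, 0.117, 0, -0.26, -0.022, 0, 0, -0.015, 0.175, -0.011, -0.395, -0.034, 0, 0, -0.02, 0.23, -0.029, -0.526, -0.045, 0, 0, -0.024, 0.283, -0.054, -0.658, -0.056, 0, 0]'

```text
time: 6.15
eef_pos: [0.5385, -0.1118, 0.127]
tcp_rot: [-0.228, 0.685, -0.174, 0.67]
wrist_force: [-9.0, -7.5, -0.4]
opening: 0.0112
```

Run:
```python
from h import *
st(); a=save("top","t2.png");b=save("scene","s2.png")
cv2.imwrite("pics/c2.png",np.hstack([cv2.resize(a[200:350,300:500],None,fx=2,fy=2),cv2.resize(b[100:280,120:320],None,fx=2,fy=2)[:300]])[:,:,::-1])
```

```text
t 6.15 pos [ 0.5385 -0.1118  0.127 ] y [ 0.068 -0.836 -0.545] z [0.997 0.079 0.002] F [-9.  -7.5 -0.4] op 0.0112 q [ 0.27  0.3   1.83 -0.99  1.41  0.57]
```

View pics/c2.png

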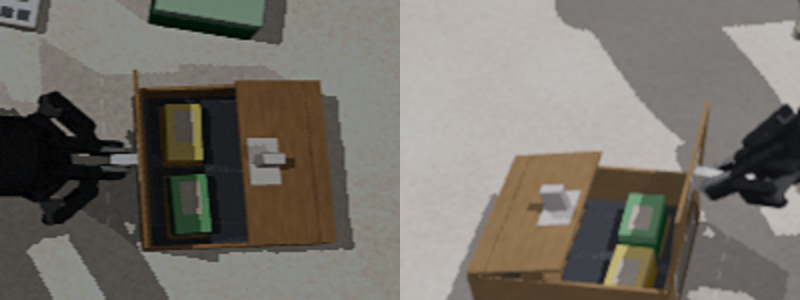

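>>> servo_tool --steps '[-0.004, 0.05, -0.03, -0.1, -0.01, 0, 0, -0.008, 0.1, -0.065, -0.2, -0.02, 0, 0, -0.008, 0.1, -0.065, -0.2, -0.02, 0, 0]'

```text
time: 6.62
eef_pos: [0.5371, -0.0962, 0.1161]
tcp_rot: [-0.195, 0.693, -0.139, 0.68]
wrist_force: [-9.0, -4.4, 1.6]
opening: 0.0106
```

>>> servo_tool --steps '[0, 0, 0, 0, 0, 0, 0.4, 0, 0, 0, 0, 0, 0, 0.4, -0.03, 0.3, 0.2, 0, 0, 0, 0.4, -0.05, 0.5, 0.35, 0, 0, 0, 0.4, -0.05, 0.6, 0.5, 0, 0, 0, 0.4]'

```text
time: 7.25
eef_pos: [0.5314, -0.004, 0.1918]
tcp_rot: [-0.199, 0.692, -0.139, 0.68]
wrist_force: [0.3, -0.4, 0.6]
opening: 0.034
```

Run:
```python
from h import *
st(); a=save("top","t3.png");b=save("scene","s3.png")
cv2.imwrite("pics/c3.png",np.hstack([cv2.resize(a[200:350,300:500],None,fx=2,fy=2),cv2.resize(b[100:280,120:320],None,fx=2,fy=2)[:300]])[:,:,::-1])
print(pinpoint("scene","left_tab"));
optics.grab_frame("top");print(pinpoint("top","left_tab"))
```

```text
t 7.25 pos [ 0.5314 -0.004   0.1918] y [ 0.078 -0.883 -0.463] z [0.996 0.086 0.005] F [ 0.3 -0.4  0.6] op 0.034 q [ 0.48  0.35  1.69 -0.97  1.66  0.6 ]
[{'point': [0.4517, 0.4125], 'score': 0.62}]
[{'point': [0.5414, 0.5885], 'score': 0.81}]
```

View pics/c3.png

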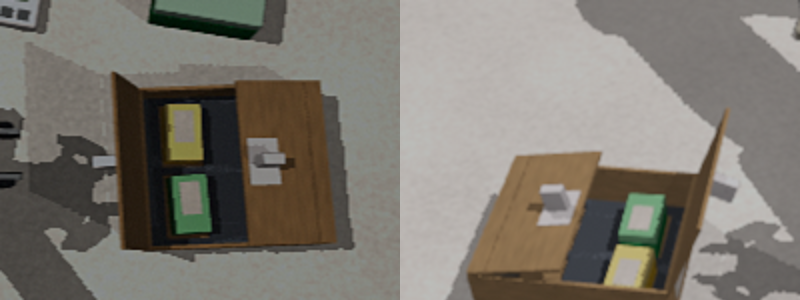

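>>> servo_tool --steps '[0, 0, 0.3, 0.2, 0.017, 0, 0.4, 0, -0.1, 0.5, 0.4, 0.034, 0, 0.4, 0, -0.3, 0.5, 0.6, 0.05, 0, 0.4, 0.05, -0.6, 0.5, 0.8, 0.068, 0, 0.4, 0.07, -0.9, 0.5, 0.99, 0.085, 0, 0.4]'

```text
time: 8.12
eef_pos: [0.5406, -0.1428, 0.2639]
tcp_rot: [-0.359, 0.637, -0.306, 0.61]
wrist_force: [-0.1, 0.4, -0.1]
opening: 0.0338
```

>>> servo_tool --steps '[0, -0.2, 0, 0.2, 0.017, 0, 0.4, 0, -0.5, 0, 0.4, 0.034, 0, 0.4, 0, -0.8, 0, 0.6, 0.05, 0, 0.4, 0.05, -0.87, -0.2, 0.8, 0.068, 0, 0.4, 0.07, -0.87, -0.3, 0.99, 0.085, 0, 0.4]'

```text
time: 8.75
eef_pos: [0.5496, -0.2734, 0.2166]
tcp_rot: [-0.496, 0.542, -0.456, 0.503]
wrist_force: [-0.6, 0.2, -1.2]
opening: 0.0339
```

>>> servo_tool --steps '[0, 0, -0.1, 0.19, 0.017, 0, 0.4, 0, 0, -0.1, 0.19, 0.017, 0, 0.4, 0, 0, -0.1, 0.19, 0.017, 0, 0.4]'

```text
time: 9.12
eef_pos: [0.551, -0.2717, 0.2043]
tcp_rot: [-0.519, 0.521, -0.478, 0.479]
wrist_force: [-0.0, -0.6, -0.6]
opening: 0.0345
```

Run:
```python
from h import *
st(); W=cam("wrist"); save("wrist","w3.png")
for t in["right_tab"]:
    for d in pinpoint("wrist",t)[:2]: print(t,px(d["point"]),d["score"],at_z(W,px(d["point"]),.104))
```

```text
t 9.12 pos [ 0.551  -0.2717  0.2043] y [-0.001 -0.003 -1.   ] z [ 0.997  0.083 -0.001] F [-0.  -0.6 -0.6] op 0.0345 q [-0.54  0.18  1.48 -0.    1.48 -0.62]
right_tab [319.68  230.208] 0.98 [ 0.55211631 -0.27074646  0.104     ]
```

View pics/w3.png

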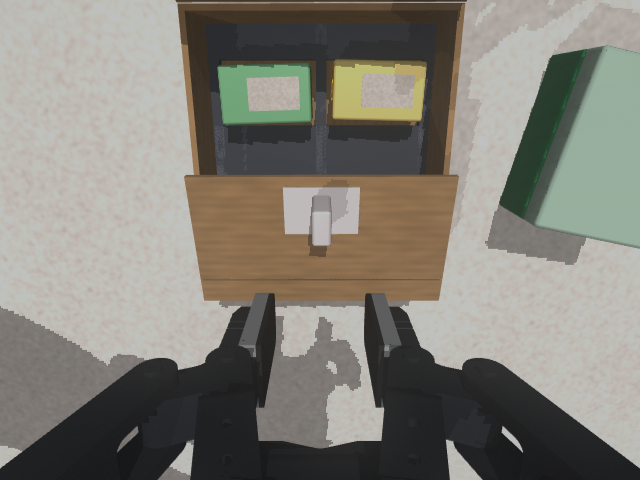

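>>> servo_tool --steps '[0.01, 0.01, -0.35, 0, 0, 0, 0.4, 0.01, 0.01, -0.7, 0, 0, 0, 0.4, 0.01, 0.01, -0.81, 0, 0, 0, 0.4, 0.01, 0.01, -0.81, 0, 0, 0, 0, 0.01, 0.01, -0.81, 0, 0, 0, 0]'

```text
time: 9.85
eef_pos: [0.552, -0.2699, 0.0848]
tcp_rot: [-0.519, 0.522, -0.479, 0.478]
wrist_force: [-10.6, 1.4, -2.6]
opening: 0.0103
```

>>> servo_tool --steps '[0, 0, 0, 0, 0, 0, 0]'

```text
time: 9.98
eef_pos: [0.552, -0.2699, 0.0848]
tcp_rot: [-0.52, 0.522, -0.479, 0.478]
wrist_force: [-9.7, 2.1, -2.9]
opening: 0.0108
```

```bash
python3 -c "
from arc import *
arc(-1,0.14,1.94,15,.55)"
```

```text
[[ 0.002 -0.025  0.055  0.132  0.011  0.   ]
 [ 0.005 -0.057  0.107  0.263  0.022  0.   ]
 [ 0.008 -0.095  0.153  0.395  0.034  0.   ]
 [ 0.012 -0.137  0.195  0.526  0.045  0.   ]
 [ 0.016 -0.185  0.231  0.658  0.056  0.   ]]
[[ 0.004 -0.051  0.03   0.132  0.011  0.   ]
 [ 0.009 -0.106  0.053  0.263  0.022  0.   ]
 [ 0.014 -0.162  0.069  0.395  0.034  0.   ]
 [ 0.019 -0.22   0.079  0.526  0.045  0.   ]
 [ 0.024 -0.279  0.081  0.658  0.056  0.   ]]
[[ 0.005 -0.058 -0.005  0.132  0.011  0.   ]
 [ 0.01  -0.115 -0.018  0.263  0.022  0.   ]
 [ 0.014 -0.17  -0.037  0.395  0.034  0.   ]
 [ 0.019 -0.221 -0.063  0.526  0.045  0.   ]
 [ 0.023 -0.269 -0.095  0.658  0.056  0.   ]]
```

>>> servo_tool --steps '[0.002, -0.025, 0.055, 0.13, 0.011, 0, 0, 0.005, -0.057, 0.107, 0.26, 0.022, 0, 0, 0.008, -0.095, 0.153, 0.395, 0.034, 0, 0, 0.012, -0.137, 0.195, 0.526, 0.045, 0, 0, 0.016, -0.185, 0.231, 0.658, 0.056, 0, 0]'

```text
time: 10.6
eef_pos: [0.5542, -0.298, 0.118]
tcp_rot: [0.591, -0.436, 0.558, -0.386]
wrist_force: [-3.0, -0.2, -18.6]
opening: 0.0108
```

>>> servo_tool --steps '[0.004, -0.051, 0.03, 0.13, 0.011, 0, 0, 0.009, -0.106, 0.053, 0.26, 0.022, 0, 0, 0.014, -0.162, 0.069, 0.395, 0.034, 0, 0, 0.019, -0.22, 0.079, 0.526, 0.045, 0, 0, 0.024, -0.279, 0.081, 0.658, 0.056, 0, 0]'

```text
time: 11.22
eef_pos: [0.5576, -0.3388, 0.1293]
tcp_rot: [0.647, -0.338, 0.623, -0.282]
wrist_force: [-4.4, 8.1, -16.7]
opening: 0.0106
```

>>> servo_tool --steps '[0.005, -0.058, -0.005, 0.13, 0.011, 0, 0, 0.01, -0.115, -0.018, 0.26, 0.022, 0, 0, 0.014, -0.17, -0.037, 0.395, 0.034, 0, 0, 0.019, -0.221, -0.063, 0.526, 0.045, 0, 0, 0.023, -0.269, -0.095, 0.658, 0.056, 0, 0]'

```text
time: 11.85
eef_pos: [0.561, -0.3786, 0.1155]
tcp_rot: [0.684, -0.232, 0.67, -0.17]
wrist_force: [-4.9, 16.7, -8.3]
opening: 0.01
```

Run:
```python
from h import *
st(); a=save("top","t4.png");b=save("scene","s4.png")
cv2.imwrite("pics/c4.png",np.hstack([cv2.resize(a[200:350,320:520],None,fx=2,fy=2),cv2.resize(b[100:280,120:320],None,fx=2,fy=2)[:300]])[:,:,::-1])
```

```text
t 11.85 pos [ 0.561  -0.3786  0.1155] y [-0.077  0.835 -0.545] z [ 0.996  0.089 -0.005] F [-4.9 16.7 -8.3] op 0.01 q [-0.92  1.29  0.37  0.64  2.29 -0.78]
```

View pics/c4.png

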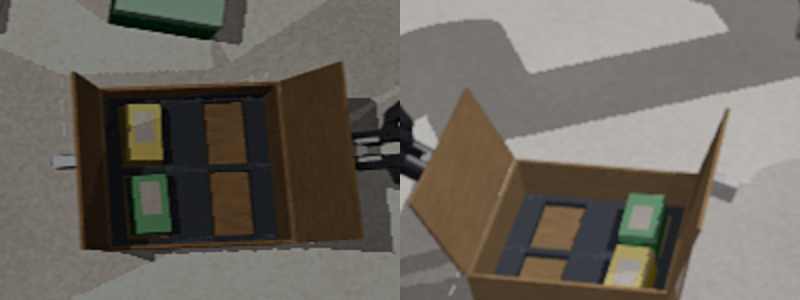

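Both flaps now stand open past upright, and only the yellow (far-left) and green (near-left) boxes are present. I'm releasing the tab and bringing the tool over the boxes.

>>> servo_tool --steps '[0, 0, 0, 0, 0, 0, 0.4, 0, 0, 0, 0, 0, 0, 0.4, 0.03, -0.3, 0.2, 0, 0, 0, 0.4, 0.05, -0.5, 0.35, 0, 0, 0, 0.4, 0.05, -0.55, 0.6, -0.15, -0.012, 0, 0.4]'

```text
time: 12.58
eef_pos: [0.5477, -0.4377, 0.1984]
tcp_rot: [0.677, -0.253, 0.659, -0.208]
wrist_force: [0.2, -0.4, 0.5]
opening: 0.0344
```

>>> servo_tool --steps '[0, 0, 0.3, -0.2, -0.017, 0, 0.4, 0, 0.1, 0.45, -0.4, -0.034, 0, 0.5, 0, 0.4, 0.45, -0.6, -0.05, 0, 0.64, -0.05, 0.7, 0.45, -0.8, -0.068, 0, 0.64, -0.1, 1, 0.45, -0.99, -0.085, 0, 0.64]'

```text
time: 13.2
eef_pos: [0.537, -0.292, 0.2727]
tcp_rot: [0.611, -0.407, 0.57, -0.369]
wrist_force: [1.0, 1.1, 1.5]
opening: 0.0546
```

>>> servo_tool --steps '[0, 0.3, 0, -0.2, -0.017, 0, 0.64, 0, 0.6, 0, -0.4, -0.034, 0, 0.64, 0, 0.8, 0, -0.6, -0.05, 0, 0.64, -0.05, 0.8, 0, -0.8, -0.07, 0, 0.64, -0.05, 0.8, 0, -0.83, -0.07, 0, 0.64]'

```text
time: 13.82
eef_pos: [0.53, -0.171, 0.2733]
tcp_rot: [0.526, -0.516, 0.472, -0.484]
wrist_force: [1.1, -0.7, 0.1]
opening: 0.0547
```

>>> servo_tool --steps '[0, 0, 0, 0, 0, -0.2, 0.64, 0, 0, 0, 0, 0, -0.4, 0.64, 0, 0, 0, 0, 0, -0.6, 0.64, 0, 0, 0, 0, 0, -0.8, 0.64, 0, 0, 0, 0, 0, -1, 0.64]'

```text
time: 14.45
eef_pos: [0.5298, -0.1734, 0.271]
tcp_rot: [-0.388, 0.381, -0.588, 0.599]
wrist_force: [0.5, -0.8, 0.9]
opening: 0.055
```

>>> servo_tool --steps '[0, 0, 0, 0, 0, -0.2, 0.64, 0, 0, 0, 0, 0, -0.4, 0.64, 0, 0, 0, 0, 0, -0.6, 0.64, 0, 0, 0, 0, 0, -0.8, 0.64, 0, 0, 0, 0, 0, -1, 0.64]'

```text
time: 15.08
eef_pos: [0.5298, -0.1734, 0.271]
tcp_rot: [-0.228, 0.223, -0.665, 0.676]
wrist_force: [0.3, 0.3, -0.6]
opening: 0.0547
```

>>> servo_tool --steps '[0, 0, 0, 0, 0, -0.2, 0.64, 0, 0, 0, 0, 0, -0.4, 0.64, 0, 0, 0, 0, 0, -0.6, 0.64, 0, 0, 0, 0, 0, -0.8, 0.64, 0, 0, 0, 0, 0, -1, 0.64]'

```text
time: 15.7
eef_pos: [0.5298, -0.1734, 0.271]
tcp_rot: [-0.053, 0.052, -0.699, 0.711]
wrist_force: [-0.0, 0.2, -0.2]
opening: 0.0542
```

Run:
```python
from h import *
st(); W=cam("wrist"); save("wrist","w5.png")
for t in["box2","box4"]:
    for d in pinpoint("wrist",t)[:2]: print(t,px(d["point"]),d["score"],at_z(W,px(d["point"]),.006))
    for d in find_in("wrist",t)[:1]: print("find",t,px(d["point"]),d["score"],at_z(W,px(d["point"]),.035))
```

```text
t 15.7 pos [ 0.5298 -0.1734  0.271 ] y [ 0.003 -0.016 -1.   ] z [ 0.148 -0.989  0.016] F [-0.   0.2 -0.2] op 0.0542 q [-0.4  -0.01  1.56 -0.01  1.58  1.02]
box2 [334.4   127.584] 0.96 [ 0.58547924 -0.18477213  0.006     ]
box2 [333.888 206.208] 0.77 [ 0.50927106 -0.19661558  0.006     ]
find box2 [336.704 211.584] 0.84 [ 0.51159305 -0.19745727  0.035     ]
box4 [334.4   127.584] 0.96 [ 0.58547924 -0.18477213  0.006     ]
box4 [333.888 206.208] 0.77 [ 0.50927106 -0.19661558  0.006     ]
find box4 [336.704 211.584] 0.84 [ 0.51159305 -0.19745727  0.035     ]
```

View pics/w5.png

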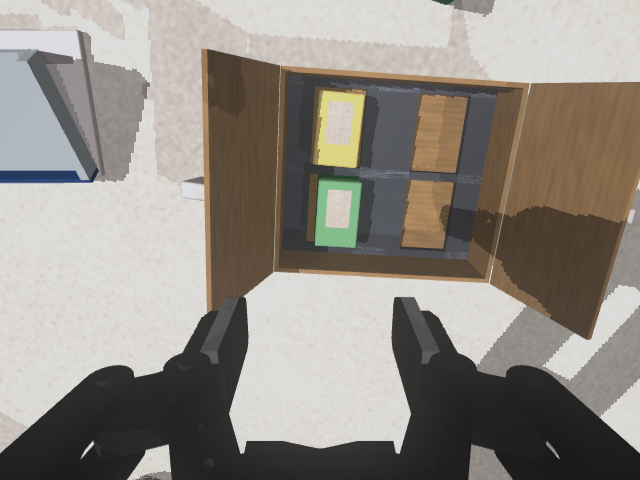

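The wrist view shows yellow at about (340,128) and green at (338,212), both in the left-hand pockets. Next I take the lid corners to get centres and yaw.

Run:
```python
from h import *
W=cam("wrist")
im=cv2.imread("pics/w5.png"); hsv=cv2.cvtColor(im,cv2.COLOR_BGR2HSV)
for n,(a,b),c in [("yel",(20,35),(340,128)),("grn",(45,80),(338,212))]:
    m=cv2.inRange(hsv,(a,60,150),(b,255,255)); m[:, :290]=0; m[:,390:]=0; m[260:]=0
    cs,_=cv2.findContours(m,cv2.RETR_EXTERNAL,cv2.CHAIN_APPROX_NONE); k=max(cs,key=cv2.contourArea)
    P=np.float32([at_z(W,p[0],.042)[:2] for p in k])
    r=cv2.minAreaRect(P*1000); print(n,r, (P.min(0)+P.max(0))/2)
```

```text
yel ((586.1005249023438, -185.92454528808594), (62.95402908325195, 37.55936813354492), 3.749681234359741) [ 0.58614504 -0.18603632]
grn ((510.7723693847656, -197.35975646972656), (62.1922721862793, 38.58409881591797), 5.217271327972412) [ 0.5105857  -0.19757316]
```

>>> servo_tool --steps '[0.2, -0.04, -0.1, 0.03, 0, -0.14, 0.64, 0.374, -0.083, -0.4, 0.03, 0, -0.14, 0.64, 0.374, -0.083, -0.8, 0.03, 0, -0.14, 0.64, 0.374, -0.083, -1, 0.03, 0, -0.14, 0.64, 0.374, -0.083, -1, 0.03, 0, -0.14, 0.64]'

```text
time: 16.58
eef_pos: [0.5833, -0.1841, 0.1165]
tcp_rot: [0.028, -0.032, 0.707, -0.706]
wrist_force: [0.3, 0.4, -0.2]
opening: 0.0547
```

Run:
```python
from h import *
st(); W=cam("wrist"); save("wrist","w6.png")
```

```text
t 16.57 pos [ 0.5833 -0.1841  0.1165] y [-0.005  0.001 -1.   ] z [ 0.085 -0.996 -0.001] F [ 0.3  0.4 -0.2] op 0.0547 q [-0.39  0.25  1.57 -0.    1.33  1.1 ]
```

View pics/w6.png

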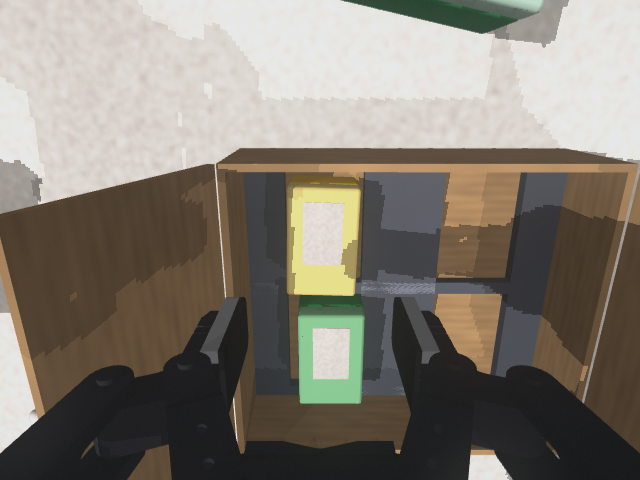

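>>> servo_tool --steps '[0.02, -0.01, -0.3, 0, 0, -0.02, 0.64, 0.02, -0.01, -0.55, 0, 0, -0.02, 0.64, 0.02, -0.01, -0.68, 0, 0, -0.02, 0.64, 0.02, -0.01, -0.68, 0, 0, -0.02, 0.64, 0.02, -0.01, -0.68, 0, 0, -0.02, 0.2]'

```text
time: 17.25
eef_pos: [0.5904, -0.1872, 0.0205]
tcp_rot: [-0.028, 0.024, -0.706, 0.708]
wrist_force: [-7.8, 2.0, 6.3]
opening: 0.0388
```

>>> servo_tool --steps '[0, 0, 0, 0, 0, 0, 0.2, 0, 0, 0, 0, 0, 0, 0, 0, 0, 0, 0, 0, 0, 0]'

```text
time: 17.62
eef_pos: [0.5905, -0.1871, 0.0205]
tcp_rot: [-0.028, 0.024, -0.705, 0.708]
wrist_force: [-1.0, -1.0, 6.2]
opening: 0.0386
```

>>> servo_tool --steps '[0, 0, 0.15, 0, 0, 0, 0, 0, 0, 0.4, 0, 0, 0, 0, 0, 0, 0.75, 0, 0, 0, 0, 0, 0, 1, 0, 0, 0, 0, 0, 0, 1, 0, 0, 0, 0]'

```text
time: 18.25
eef_pos: [0.5914, -0.1873, 0.1737]
tcp_rot: [-0.03, 0.023, -0.705, 0.708]
wrist_force: [0.0, -0.1, -1.4]
opening: 0.0389
```

Run:
```python
from h import *
st(); W=cam("wrist"); save("wrist","w7.png");
```

```text
t 18.25 pos [ 0.5914 -0.1873  0.1737] y [ 0.009 -0.005 -1.   ] z [ 0.074 -0.997  0.006] F [ 0.  -0.1 -1.4] op 0.0389 q [-0.39  0.21  1.51 -0.    1.42  1.11]
```

View pics/w7.png

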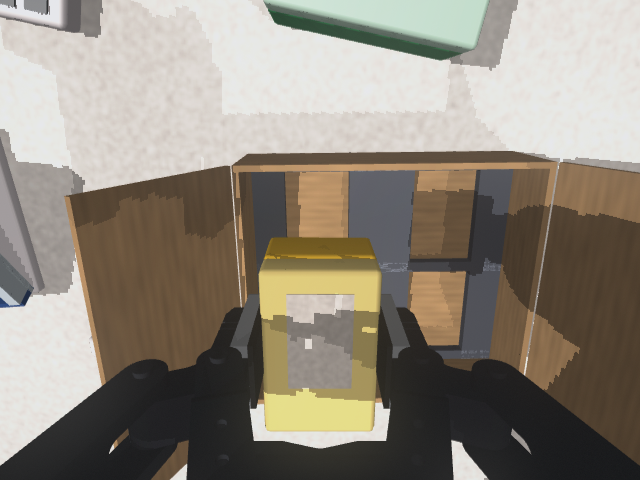

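```bash
cat >> h.py <<'E'
SO=np.array([.489,.198,.02]); SY=.1496
def sframe(o=SO,yaw=SY):
    c,s=np.cos(yaw),np.sin(yaw);a=np.pi/6
    X=np.array([np.cos(a)*c,np.cos(a)*s,.5]);Y=np.array([-s,c,0]);Z=np.cross(X,Y); return np.column_stack([X,Y,Z])
def tgt(pos,M):
    s=telemetry.read_state(); q=s["tcp_rot"]; C=R.from_quat([q[1],q[2],q[3],q[0]])
    d=(np.array(pos)-s["eef_pos"])/.15; w=(R.from_matrix(M)*C.inv()).as_rotvec()/.5
    print("shift",d.round(3),"turn",w.round(3))
def toolM(down,z):
    y=np.array(down)/np.linalg.norm(down); z=np.array(z)-y*np.dot(z,y); z/=np.linalg.norm(z); return np.column_stack([np.cross(y,z),y,z])
def place(cx,cy,cz,dx=.004,dz=.0035,o=SO,yaw=SY):
    F=sframe(o,yaw); C=o+F@np.array([cx,cy,cz]); return C+F@np.array([dx,0,-dz]), toolM(-F[:,2],-F[:,1])
E
python3 - <<'E'
from h import *
p,M=place(.042,.045,.024); print(p); tgt(p,M); p2,_=place(.042,.045,.074); print(p2)
E
```

```text
[0.51154979 0.24690713 0.06075352]
shift [-0.523  2.891 -0.732] turn [ 0.123 -1.03   0.15 ]
[0.48682902 0.24318107 0.10405479]
```

>>> servo_tool --steps '[0, 0, 0.35, 0, 0, 0, 0, -0.05, 0.2, 0.55, 0, 0, 0.02, 0, -0.1, 0.5, 0.55, 0, 0, 0.05, 0, -0.15, 0.8, 0.55, 0, 0, 0.05, 0, -0.2, 1, 0.55, 0, 0, 0.05, 0]'

```text
time: 18.92
eef_pos: [0.5573, -0.0343, 0.2484]
tcp_rot: [-0.035, 0.036, -0.706, 0.706]
wrist_force: [0.1, -0.4, -0.9]
opening: 0.0389
```

>>> servo_tool --steps '[-0.05, 0.3, 0, 0.02, -0.18, 0.02, 0, -0.1, 0.6, 0, 0.04, -0.36, 0.04, 0, -0.15, 0.9, 0, 0.06, -0.54, 0.05, 0, -0.25, 1, -0.05, 0.08, -0.72, 0.08, 0, -0.3, 1, -0.1, 0.1, -0.9, 0.1, 0]'

```text
time: 19.55
eef_pos: [0.512, 0.1151, 0.2332]
tcp_rot: [0.211, 0.106, 0.696, -0.678]
wrist_force: [0.1, 0.4, -0.2]
opening: 0.0388
```

Run:
```python
from h import *
st(); p,M=place(.042,.045,.084); print(p); tgt(p,M)
```

```text
t 19.55 pos [0.512  0.1151 0.2332] y [ 0.434  0.059 -0.899] z [ 0.15  -0.989  0.007] F [ 0.1  0.4 -0.2] op 0.0388 q [ 0.12 -0.54  2.13  0.01  1.1   1.53]
[0.48188486 0.24243586 0.11271505]
shift [-0.201  0.849 -0.803] turn [ 0.035 -0.136 -0.001]
```

>>> servo_tool --steps '[-0.1, 0.4, -0.2, 0.03, -0.13, 0, 0, -0.2, 0.8, -0.3, 0.03, -0.13, 0, 0, -0.2, 0.85, -0.6, 0.03, -0.13, 0, 0, -0.2, 0.85, -0.8, 0.03, -0.13, 0, 0, -0.2, 0.85, -0.8, 0.03, -0.13, 0, 0]'

```text
time: 20.18
eef_pos: [0.4799, 0.2398, 0.1097]
tcp_rot: [0.229, 0.127, 0.694, -0.671]
wrist_force: [0.2, -0.6, -1.0]
opening: 0.0389
```

Run:
```python
from h import *
st(); p,M=place(.042,.045,.024); print(p); tgt(p,M)
W=cam("wrist");im=save("wrist","w8.png"); T=save("top","t8.png")
for y in(-.165,.165):
  for x in(0,.112):
    u=proj(W,SO+sframe()@[x,y,0]); cv2.circle(im,tuple(np.int32(u.round())),4,(255,0,0),-1)
cv2.imwrite("pics/w8a.png",im[:,:,::-1])
```

```text
t 20.18 pos [0.4799 0.2398 0.1097] y [ 0.484  0.068 -0.872] z [ 0.148 -0.989  0.005] F [ 0.2 -0.6 -1. ] op 0.0389 q [ 0.48 -0.38  2.27 -0.23  0.78  2.03]
[0.51154979 0.24690713 0.06075352]
shift [ 0.211  0.048 -0.327] turn [ 0.014 -0.023  0.003]
```

View pics/w8a.png

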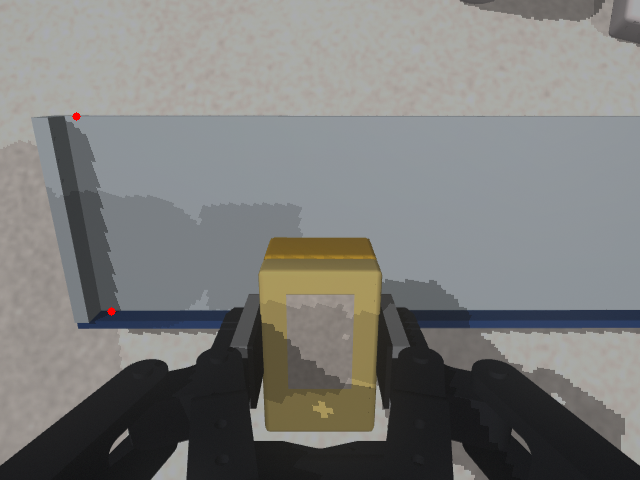

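The projected stand corners match the wrist picture well, at (76,117) and (111,311). I'm lowering the yellow box onto the slope.

>>> servo_tool --steps '[0.08, 0.02, -0.12, 0.01, -0.02, 0, 0, 0.15, 0.035, -0.24, 0.014, -0.023, 0, 0, 0.2, 0.045, -0.31, 0.014, -0.023, 0, 0, 0.21, 0.05, -0.33, 0.014, -0.023, 0, 0]'

```text
time: 20.78
eef_pos: [0.5164, 0.2484, 0.0673]
tcp_rot: [0.235, 0.137, 0.695, -0.666]
wrist_force: [-0.6, -0.2, -1.1]
opening: 0.0388
```

Run:
```python
from h import *
s=st(); F=sframe(); C=F.T@(s["eef_pos"]-SO); print("box centre in slope",C+[-.004,0,.0035])
b=save("scene","s9.png"); save("wrist","w9.png")
cv2.imwrite("pics/s9c.png",cv2.resize(b[200:300,330:540],None,fx=3.8,fy=3.8)[:,:,::-1])
```

```text
t 20.77 pos [0.5164 0.2484 0.0673] y [ 0.503  0.077 -0.861] z [ 0.145 -0.989 -0.003] F [-0.6 -0.2 -1.1] op 0.0388 q [ 0.46 -0.2   2.23 -0.27  0.62  2.06]
box centre in slope [0.0496264  0.04573329 0.02710969]
```

View pics/s9c.png

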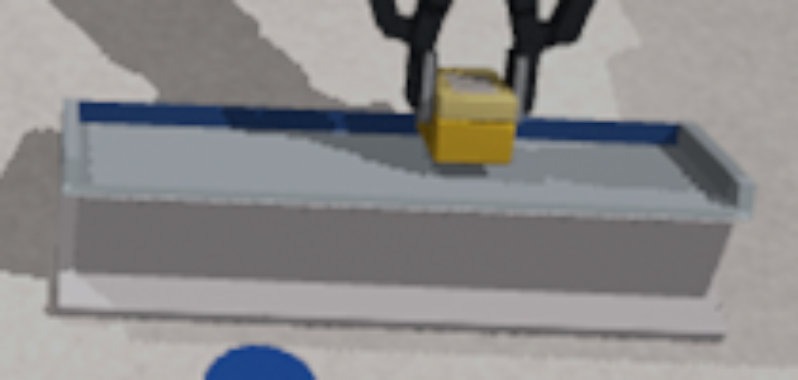

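View pics/w9.png

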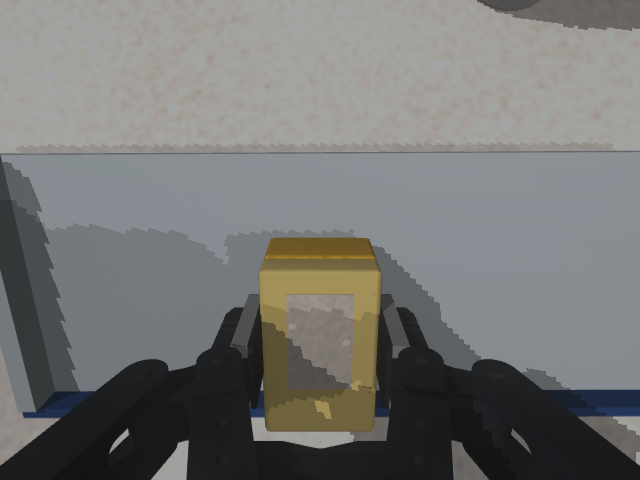

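>>> servo_tool --steps '[0, 0, -0.03, 0, 0, 0, 0, 0, 0, -0.06, 0, 0, 0, 0, 0, 0, -0.06, 0, 0, 0, 0, 0, 0, -0.06, 0, 0, 0, 0]'

```text
time: 21.38
eef_pos: [0.515, 0.2486, 0.0569]
tcp_rot: [0.235, 0.136, 0.695, -0.666]
wrist_force: [-0.4, -0.2, -1.4]
opening: 0.039
```

Run:
```python
from h import *
s=st(); F=sframe(); C=F.T@(s["eef_pos"]-SO); print("box centre in slope",C+[-.004,0,.0035], "F slope",F.T@s["wrist_force"])
```

```text
t 21.38 pos [0.515  0.2486 0.0569] y [ 0.502  0.077 -0.862] z [ 0.147 -0.989 -0.003] F [-0.4 -0.2 -1.4] op 0.039 q [ 0.46 -0.18  2.23 -0.27  0.6   2.07]
box centre in slope [0.04328581 0.04613444 0.01884764] F slope [-1.08697686 -0.10735651 -1.01155396]
```

>>> servo_tool --steps '[0, 0, -0.012, 0, 0, 0, 0, 0, 0, -0.012, 0, 0, 0, 0.6, 0, 0, -0.012, 0, 0, 0, 0.6, 0, 0, -0.012, 0, 0, 0, 0.6, 0, 0, -0.012, 0, 0, 0, 0.6]'

```text
time: 22.0
eef_pos: [0.5151, 0.2485, 0.0551]
tcp_rot: [0.235, 0.136, 0.695, -0.666]
wrist_force: [-0.8, -0.4, -0.4]
opening: 0.0513
```

>>> servo_tool --steps '[-0.05, -0.01, 0.09, 0, 0, 0, 0.6, -0.15, -0.02, 0.26, 0, 0, 0, 0.6, -0.3, -0.04, 0.5, 0, 0, 0, 0.6, -0.4, -0.06, 0.7, 0, 0, 0, 0.6, -0.4, -0.06, 0.9, 0, 0, 0, 0.6]'

```text
time: 22.62
eef_pos: [0.4542, 0.2395, 0.191]
tcp_rot: [0.236, 0.136, 0.695, -0.666]
wrist_force: [0.2, 0.7, -1.1]
opening: 0.0513
```

Run:
```python
from h import *
s=st(); save("wrist","w10.png")
```

```text
t 22.62 pos [0.4542 0.2395 0.191 ] y [ 0.502  0.077 -0.861] z [ 0.147 -0.989 -0.003] F [ 0.2  0.7 -1.1] op 0.0513 q [ 0.51 -0.58  2.26 -0.22  0.97  2.01]
```

View pics/w10.png

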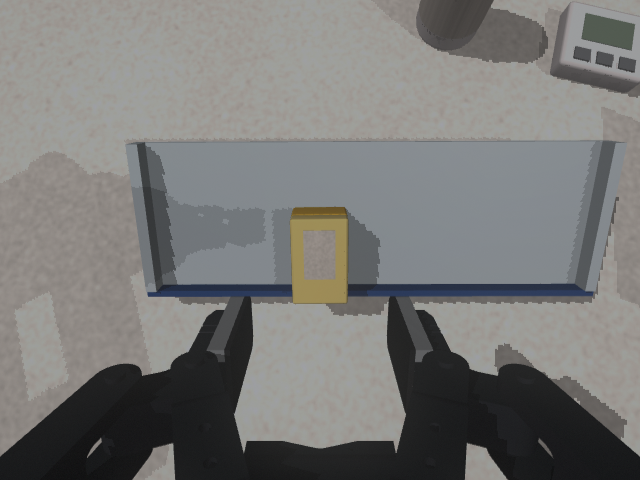

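Yellow sits at (320,255), against the lip and square to it. Next is green.

Run:
```python
from h import *
tgt([.511,-.1975,.25],toolM([0,0,-1],[np.cos(-1.483),np.sin(-1.483),0]))
```

```text
shift [ 0.362 -2.921  0.355] turn [-0.137  1.071 -0.114]
```

>>> servo_tool --steps '[0.05, -0.25, 0.2, -0.02, 0.2, 0, 0.64, 0.1, -0.5, 0.4, -0.04, 0.4, 0, 0.64, 0.15, -0.75, 0.4, -0.06, 0.6, 0, 0.64, 0.2, -1, 0.4, -0.1, 0.8, 0, 0.64, 0.2, -1, 0.4, -0.13, 1, 0, 0.64]'

```text
time: 23.3
eef_pos: [0.486, 0.0868, 0.2504]
tcp_rot: [0.058, -0.04, 0.71, -0.701]
wrist_force: [-0.1, 0.3, 0.3]
opening: 0.0543
```

>>> servo_tool --steps '[0.05, -0.25, 0, 0, 0.07, -0.1, 0.64, 0.1, -0.5, 0, 0, 0.07, -0.1, 0.64, 0.15, -0.75, 0, 0, 0.07, -0.1, 0.64, 0.15, -1, 0, 0, 0.07, -0.1, 0.64, 0.15, -1, 0, 0, 0.07, -0.1, 0.64]'

```text
time: 23.92
eef_pos: [0.5076, -0.0628, 0.2496]
tcp_rot: [0.029, -0.034, 0.711, -0.701]
wrist_force: [-0.7, 0.9, -0.0]
opening: 0.0546
```

Run:
```python
from h import *
st(); tgt([.511,-.1975,.25],toolM([0,0,-1],[np.cos(-1.483),np.sin(-1.483),0]))
```

```text
t 23.93 pos [ 0.5076 -0.0628  0.2496] y [-0.008  0.014 -1.   ] z [ 0.089 -0.996 -0.015] F [-0.7  0.9 -0. ] op 0.0546 q [-0.23 -0.11  1.7   0.01  1.57  1.25]
shift [ 0.023 -0.898  0.002] turn [-0.028 -0.016 -0.004]
```

>>> servo_tool --steps '[0.02, -0.35, 0, -0.028, -0.016, 0, 0.64, 0.02, -0.7, 0, -0.028, -0.016, 0, 0.64, 0.02, -0.9, 0, -0.028, -0.016, 0, 0.64, 0.02, -0.9, -0.2, -0.028, -0.016, 0, 0.64, 0.02, -0.9, -0.4, -0.028, -0.016, 0, 0.64]'

```text
time: 24.55
eef_pos: [0.511, -0.1954, 0.1895]
tcp_rot: [0.033, -0.032, 0.707, -0.706]
wrist_force: [-0.1, 0.6, -0.9]
opening: 0.0548
```

Run:
```python
from h import *
st(); W=cam("wrist")
im=save("wrist","w11.png")[:,:,::-1]; hsv=cv2.cvtColor(np.ascontiguousarray(im),cv2.COLOR_BGR2HSV)
m=cv2.inRange(hsv,(45,60,140),(80,255,255)); m[:150]=0
cs,_=cv2.findContours(m,cv2.RETR_EXTERNAL,cv2.CHAIN_APPROX_NONE); k=max(cs,key=cv2.contourArea); print(cv2.boundingRect(k))
P=np.float32([at_z(W,p[0],.042)[:2] for p in k]); print(cv2.minAreaRect(P*1000))
```

```text
t 24.55 pos [ 0.511  -0.1954  0.1895] y [ 0.001  0.001 -1.   ] z [ 0.092 -0.996 -0.   ] F [-0.1  0.6 -0.9] op 0.0548 q [-0.46  0.01  1.69  0.    1.44  1.02]
(295, 172, 55, 85)
((510.7170104980469, -197.98631286621094), (62.890594482421875, 38.77315139770508), 4.302201747894287)
```

View pics/w11.png

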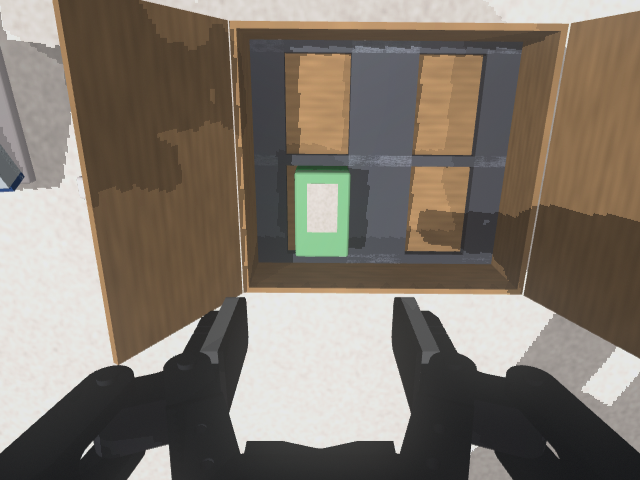

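>>> servo_tool --steps '[-0.01, -0.017, -0.3, 0, 0, 0, 0.64, -0.01, -0.017, -0.6, 0, 0, 0, 0.64, -0.01, -0.017, -0.85, 0, 0, 0, 0.64, -0.01, -0.017, -1, 0, 0, 0, 0.64, -0.01, -0.017, -1, 0, 0, 0, 0.64]'

```text
time: 25.22
eef_pos: [0.5077, -0.1965, 0.0383]
tcp_rot: [0.032, -0.034, 0.707, -0.705]
wrist_force: [-0.1, 0.0, -0.1]
opening: 0.0547
```

>>> servo_tool --steps '[0, 0, -0.12, 0, 0, 0, 0.64, 0, 0, -0.18, 0, 0, 0, 0.64, 0, 0, -0.18, 0, 0, 0, 0.2, 0, 0, -0.18, 0, 0, 0, 0, 0, 0, -0.18, 0, 0, 0, 0]'

```text
time: 25.85
eef_pos: [0.5098, -0.1971, 0.0139]
tcp_rot: [0.033, -0.032, 0.707, -0.706]
wrist_force: [-0.8, 6.3, 6.6]
opening: 0.0394
```

>>> servo_tool --steps '[0, 0, 0, 0, 0, 0, 0]'

```text
time: 25.98
eef_pos: [0.5099, -0.1971, 0.0139]
tcp_rot: [0.033, -0.032, 0.707, -0.706]
wrist_force: [-1.0, 6.4, 5.3]
opening: 0.0391
```

>>> servo_tool --steps '[0, 0, 0.15, 0, 0, 0, 0, 0, 0, 0.4, 0, 0, 0, 0, 0, 0, 0.75, 0, 0, 0, 0, 0, 0, 1, 0, 0, 0, 0, 0, 0, 1, 0, 0, 0, 0]'

```text
time: 26.6
eef_pos: [0.5116, -0.1992, 0.1676]
tcp_rot: [-0.035, 0.03, -0.705, 0.707]
wrist_force: [0.4, -0.0, -0.9]
opening: 0.0392
```

Run:
```python
from h import *
st(); save("wrist","w12.png")
p,M=place(.042,-.045,.084); print(p); tgt(p,M)
```

```text
t 26.6 pos [ 0.5116 -0.1992  0.1676] y [ 0.007 -0.003 -1.   ] z [ 0.093 -0.996  0.003] F [ 0.4 -0.  -0.9] op 0.0392 q [-0.47  0.02  1.72  0.    1.39  1.01]
[0.4952987  0.15344109 0.11271505]
shift [-0.1    2.347 -0.348] turn [ 0.128 -1.032  0.111]
```

View pics/w12.png

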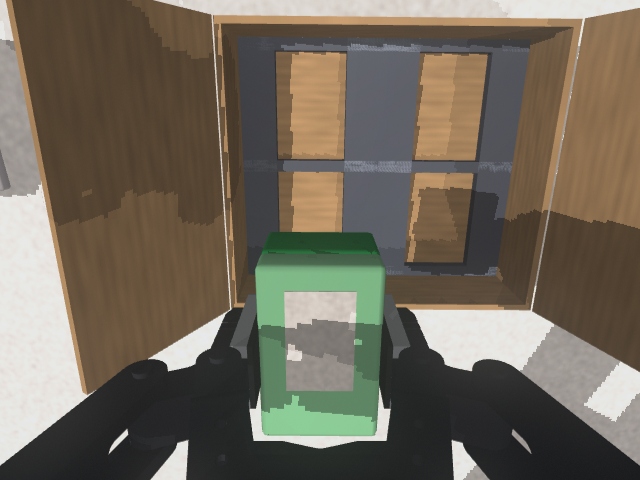

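>>> servo_tool --steps '[0, 0, 0.35, 0, 0, 0, 0, 0, 0.2, 0.6, 0, 0, 0.02, 0, 0, 0.5, 0.6, 0, 0, 0.05, 0, 0, 0.8, 0.6, 0, 0, 0.05, 0, 0, 1, 0.6, 0, 0, 0.05, 0]'

```text
time: 27.28
eef_pos: [0.5081, -0.0461, 0.2509]
tcp_rot: [0.041, -0.043, 0.706, -0.705]
wrist_force: [0.2, -0.9, -0.7]
opening: 0.0392
```

>>> servo_tool --steps '[-0.02, 0.3, 0, 0.02, -0.18, 0.02, 0, -0.04, 0.6, 0, 0.04, -0.36, 0.04, 0, -0.06, 0.9, 0, 0.06, -0.54, 0.05, 0, -0.1, 1, -0.05, 0.08, -0.72, 0.06, 0, -0.1, 1, -0.1, 0.1, -0.9, 0.06, 0]'

```text
time: 27.9
eef_pos: [0.4929, 0.1034, 0.2356]
tcp_rot: [0.21, 0.107, 0.696, -0.678]
wrist_force: [0.4, -0.5, -1.4]
opening: 0.039
```

Run:
```python
from h import *
st(); p,M=place(.042,-.045,.074,0,.010); print(p); tgt(p,M)
```

```text
t 27.9 pos [0.4929 0.1034 0.2356] y [ 0.434  0.057 -0.899] z [ 0.148 -0.989  0.009] F [ 0.4 -0.5 -1.4] op 0.039 q [ 0.09 -0.62  2.18  0.02  1.13  1.51]
[0.50003114 0.15415439 0.09642563]
shift [ 0.047  0.338 -0.928] turn [ 0.039 -0.137  0.002]
```

>>> servo_tool --steps '[0.02, 0.2, -0.2, 0.04, -0.14, 0, 0, 0.04, 0.34, -0.4, 0.04, -0.14, 0, 0, 0.04, 0.34, -0.7, 0.04, -0.14, 0, 0, 0.04, 0.34, -0.9, 0.04, -0.14, 0, 0, 0.04, 0.34, -0.9, 0.04, -0.14, 0, 0]'

```text
time: 28.52
eef_pos: [0.4962, 0.1522, 0.0972]
tcp_rot: [0.23, 0.13, 0.695, -0.669]
wrist_force: [0.1, -1.3, -1.0]
opening: 0.0389
```

Run:
```python
from h import *
st(); p,M=place(.042,-.045,.021,0,.010); print(p); tgt(p,M); save("wrist","w13.png")
```

```text
t 28.52 pos [0.4962 0.1522 0.0972] y [ 0.488  0.071 -0.87 ] z [ 0.146 -0.989  0.001] F [ 0.1 -1.3 -1. ] op 0.0389 q [ 0.23 -0.47  2.36 -0.06  0.74  1.69]
[0.52623516 0.15810402 0.05052628]
shift [ 0.2    0.039 -0.311] turn [ 0.003 -0.016  0.006]
```

View pics/w13.png

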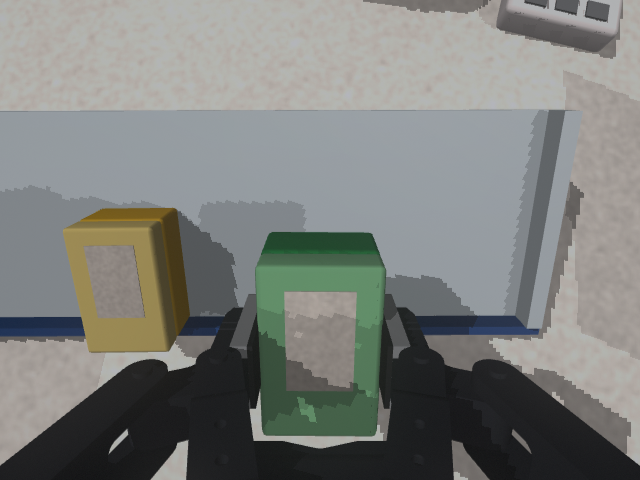

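>>> servo_tool --steps '[0.08, 0.015, -0.12, 0, -0.016, 0, 0, 0.15, 0.03, -0.22, 0, -0.016, 0, 0, 0.19, 0.04, -0.3, 0, -0.016, 0, 0, 0.2, 0.04, -0.31, 0, -0.016, 0, 0, 0.2, 0.04, -0.31, 0, -0.016, 0, 0]'

```text
time: 29.2
eef_pos: [0.5309, 0.1591, 0.0579]
tcp_rot: [0.236, 0.136, 0.694, -0.667]
wrist_force: [-0.2, 0.0, -1.7]
opening: 0.0396
```

Run:
```python
from h import *
s=st(); F=sframe(); C=F.T@(s["eef_pos"]-SO); print("box centre in slope",C+[0,0,.010], "F slope",F.T@s["wrist_force"])
```

```text
t 29.2 pos [0.5309 0.1591 0.0579] y [ 0.504  0.073 -0.861] z [ 0.146 -0.989  0.001] F [-0.2  0.  -1.7] op 0.0396 q [ 0.23 -0.28  2.31 -0.08  0.58  1.7 ]
box centre in slope [ 0.04978522 -0.04473636  0.02505793] F slope [-1.02772066  0.07679003 -1.35598939]
```

>>> servo_tool --steps '[0, 0, -0.025, 0, 0, 0, 0, -0.005, 0, -0.05, 0, 0, 0, 0, -0.01, 0, -0.055, 0, 0, 0, 0, -0.01, 0, -0.055, 0, 0, 0, 0]'

```text
time: 29.7
eef_pos: [0.5291, 0.1591, 0.049]
tcp_rot: [0.236, 0.136, 0.694, -0.667]
wrist_force: [-1.3, -0.6, 3.5]
opening: 0.0391
```

Run:
```python
from h import *
s=st(); F=sframe(); C=F.T@(s["eef_pos"]-SO); print("box centre in slope",C+[0,0,.010], "F slope",F.T@s["wrist_force"])
```

```text
t 29.7 pos [0.5291 0.1591 0.049 ] y [ 0.504  0.073 -0.861] z [ 0.146 -0.989  0.001] F [-1.3 -0.6  3.5] op 0.0391 q [ 0.23 -0.26  2.32 -0.08  0.56  1.71]
box centre in slope [ 0.04378586 -0.04445918  0.01820773] F slope [ 0.52192287 -0.39923015  3.69944306]
```

Contact is felt at 3.7 N along the slope normal. I'm releasing and backing off.

>>> servo_tool --steps '[0, 0, 0, 0, 0, 0, 0.6, 0, 0, 0, 0, 0, 0, 0.6, 0, 0, 0, 0, 0, 0, 0.6, -0.05, -0.01, 0.09, 0, 0, 0, 0.6, -0.15, -0.02, 0.26, 0, 0, 0, 0.6]'

```text
time: 30.32
eef_pos: [0.5049, 0.1556, 0.0863]
tcp_rot: [0.235, 0.135, 0.694, -0.667]
wrist_force: [-0.7, -0.2, -0.1]
opening: 0.051
```

>>> servo_tool --steps '[-0.15, -0.02, 0.25, 0, 0, 0, 0.6, -0.25, -0.04, 0.5, 0, 0, 0, 0.6, -0.25, 0.1, 0.7, 0, 0, 0, 0.6, -0.25, 0.2, 0.7, 0, 0, 0, 0.6]'

```text
time: 30.82
eef_pos: [0.4704, 0.1871, 0.1971]
tcp_rot: [0.238, 0.139, 0.694, -0.666]
wrist_force: [0.7, -0.3, 0.0]
opening: 0.0509
```

Run:
```python
from h import *
s=st(); save("wrist","w14.png"); save("scene","s14.png"); save("top","t14.png")
```

```text
t 30.82 pos [0.4704 0.1871 0.1971] y [ 0.509  0.075 -0.858] z [ 0.145 -0.989 -0.001] F [ 0.7 -0.3  0. ] op 0.0509 q [ 0.35 -0.66  2.3  -0.13  0.97  1.82]
```

View pics/w14.png

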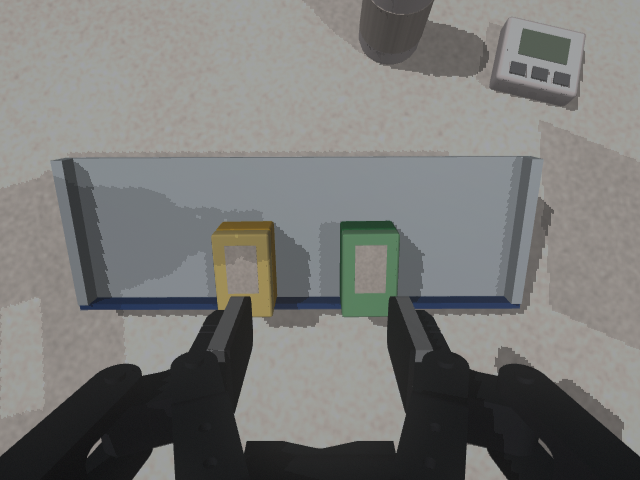

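View pics/s14.png

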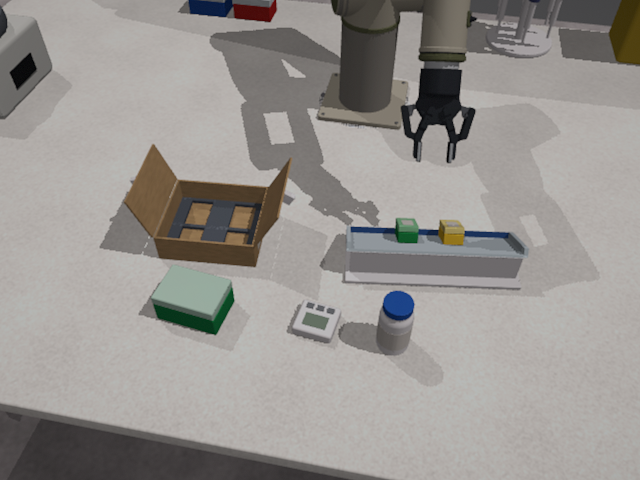

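Both boxes lie square against the lip, yellow at (244,268) and green at (370,268), and the bystanders have not moved. Next I close the flaps by pushing them from outside with the fingers shut.

```bash
cat > close.py <<'E'
from h import *
CO=np.array([.548,-.2385]);Y=.085
def pt(s,a,lx=-.040,r=.085,off=.015):
    py=.100-r*np.cos(a)+.004*np.sin(a)+off; pz=.062+r*np.sin(a)+.004*np.cos(a); ly=s*py
    return np.array([CO[0]+np.cos(Y)*lx-np.sin(Y)*ly,CO[1]+np.sin(Y)*lx+np.cos(Y)*ly,pz])
M=toolM([0,0,-1],[np.sin(Y),-np.cos(Y),0])
E
python3 - <<'E'
from close import *
for s in(1,-1):
    print([ (a,list(pt(s,a).round(4))) for a in (2.1,1.8,1.5,1.2,.9,.6,.3,0,-.03)])
p=pt(1,2.1)+[0,.03,.0]; print(p); tgt(p,M)
E
```

```text
[(2.1, [np.float64(0.4944), np.float64(-0.0811), np.float64(0.1334)]), (1.8, [np.float64(0.4964), np.float64(-0.1042), np.float64(0.1439)]), (1.5, [np.float64(0.4986), np.float64(-0.1293), np.float64(0.1471)]), (1.2, [np.float64(0.5007), np.float64(-0.1543), np.float64(0.1427)]), (0.9, [np.float64(0.5026), np.float64(-0.1768), np.float64(0.1311)]), (0.6, [np.float64(0.5041), np.float64(-0.195), np.float64(0.1133)]), (0.3, [np.float64(0.5052), np.float64(-0.207), np.float64(0.0909)]), (0, [np.float64(0.5056), np.float64(-0.212), np.float64(0.066)]), (-0.03, [np.float64(0.5056), np.float64(-0.2121), np.float64(0.0634)])]
[(2.1, [np.float64(0.5218), np.float64(-0.4027), np.float64(0.1334)]), (1.8, [np.float64(0.5199), np.float64(-0.3796), np.float64(0.1439)]), (1.5, [np.float64(0.5177), np.float64(-0.3545), np.float64(0.1471)]), (1.2, [np.float64(0.5156), np.float64(-0.3295), np.float64(0.1427)]), (0.9, [np.float64(0.5137), np.float64(-0.307), np.float64(0.1311)]), (0.6, [np.float64(0.5121), np.float64(-0.2888), np.float64(0.1133)]), (0.3, [np.float64(0.5111), np.float64(-0.2767), np.float64(0.0909)]), (0, [np.float64(0.5107), np.float64(-0.2718), np.float64(0.066)]), (-0.03, [np.float64(0.5107), np.float64(-0.2717), np.float64(0.0634)])]
[ 0.49444492 -0.05111373  0.13335341]
shift [ 0.174 -1.584 -0.392] turn [-0.122  1.058 -0.123]
```

>>> servo_tool --steps '[0.03, -0.2, 0.1, -0.02, 0.2, 0, 0.2, 0.06, -0.4, 0.1, -0.04, 0.4, 0, 0, 0.1, -0.6, 0.1, -0.06, 0.6, 0, 0, 0.14, -0.8, 0.1, -0.1, 0.8, -0.05, 0, 0.17, -1, 0, -0.12, 1, -0.1, 0]'

```text
time: 31.6
eef_pos: [0.4949, 0.0343, 0.193]
tcp_rot: [0.043, -0.023, 0.707, -0.706]
wrist_force: [0.2, -0.2, 0.1]
opening: -0.0
```

Run:
```python
from close import *
st();p=pt(1,2.1)+[0,.03,.0]; tgt(p,M)
```

```text
t 31.6 pos [0.4949 0.0343 0.193 ] y [ 0.028  0.003 -1.   ] z [ 0.094 -0.996 -0.   ] F [ 0.2 -0.2  0.1] op -0.0 q [-0.04 -0.16  1.85  0.    1.43  1.44]
shift [-0.003 -0.569 -0.398] turn [-0.005  0.056 -0.018]
```

>>> servo_tool --steps '[0, -0.3, -0.2, 0, 0.056, -0.02, 0, 0, -0.57, -0.4, 0, 0.056, -0.02, 0, 0, -0.57, -0.4, 0, 0.056, -0.02, 0]'

```text
time: 31.98
eef_pos: [0.4911, -0.0519, 0.1283]
tcp_rot: [0.027, -0.031, 0.708, -0.705]
wrist_force: [0.3, 0.2, -0.3]
opening: 0.0001
```

Run:
```python
from close import *
s=st()
for a in(1.9,1.7,1.5,1.3,1.1): print(a,((pt(1,a)-s["eef_pos"])/.15).round(3))
for b,aa in((1.1,(.9,.7,.5,.3,.15)),(.15,(.05,0,-.05))):
  for a in aa: print(a,((pt(1,a)-pt(1,b))/.15).round(3))
```

```text
t 31.98 pos [ 0.4911 -0.0519  0.1283] y [-0.006  0.004 -1.   ] z [ 0.082 -0.997 -0.004] F [ 0.3  0.2 -0.3] op 0.0001 q [-0.21 -0.08  1.89  0.    1.33  1.28]
1.9 [ 0.031 -0.295  0.086]
1.7 [ 0.04  -0.404  0.117]
1.5 [ 0.05  -0.516  0.125]
1.3 [ 0.06  -0.628  0.111]
1.1 [ 0.069 -0.735  0.075]
0.9 [ 0.008 -0.098 -0.057]
0.7 [ 0.016 -0.182 -0.132]
0.5 [ 0.021 -0.25  -0.222]
0.3 [ 0.025 -0.299 -0.324]
0.15 [ 0.027 -0.322 -0.406]
0.05 [ 0.001 -0.008 -0.056]
0 [ 0.001 -0.01  -0.084]
-0.05 [ 0.001 -0.011 -0.113]
```

>>> servo_tool --steps '[0.03, -0.29, 0.07, 0, 0, 0, 0, 0.04, -0.4, 0.1, 0, 0, 0, 0, 0.05, -0.52, 0.11, 0, 0, 0, 0, 0.06, -0.63, 0.1, 0, 0, 0, 0, 0.07, -0.735, 0.07, 0, 0, 0, 0]'

```text
time: 32.6
eef_pos: [0.5047, -0.1603, 0.1426]
tcp_rot: [0.031, -0.03, 0.707, -0.706]
wrist_force: [0.4, 0.2, 0.1]
opening: -0.0
```

Run:
```python
from close import *
s=st(); b=save("scene","s15.png")
cv2.imwrite("pics/c15.png",cv2.resize(b[100:290,100:340],None,fx=3,fy=3)[:,:,::-1])
```

```text
t 32.6 pos [ 0.5047 -0.1603  0.1426] y [ 0.002  0.003 -1.   ] z [ 0.086 -0.996 -0.002] F [0.4 0.2 0.1] op -0.0 q [-0.41 -0.    1.79  0.    1.35  1.08]
```

View pics/c15.png

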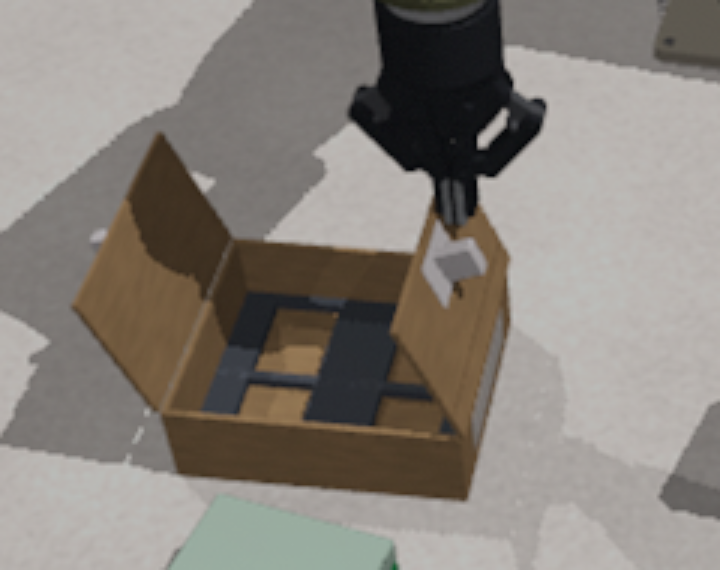

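The left flap is following the finger and is at about 1.1 rad. I'm continuing to the end.

>>> servo_tool --steps '[0.005, -0.1, -0.06, 0, 0, 0, 0, 0.01, -0.18, -0.13, 0, 0, 0, 0, 0.015, -0.25, -0.22, 0, 0, 0, 0, 0.02, -0.3, -0.32, 0, 0, 0, 0, 0.02, -0.32, -0.4, 0, 0, 0, 0]'

```text
time: 33.28
eef_pos: [0.5071, -0.208, 0.0813]
tcp_rot: [0.03, -0.03, 0.708, -0.705]
wrist_force: [0.8, 0.2, 0.6]
opening: -0.0003
```

>>> servo_tool --steps '[0, 0, -0.05, 0, 0, 0, 0, 0, 0, -0.1, 0, 0, 0, 0, 0, 0, -0.13, 0, 0, 0, 0, 0, 0, -0.13, 0, 0, 0, 0]'

```text
time: 33.78
eef_pos: [0.5079, -0.2076, 0.0661]
tcp_rot: [0.031, -0.03, 0.707, -0.706]
wrist_force: [-12.6, 4.8, 23.9]
opening: 0.0001
```

The left flap is pressed shut: contact at z=0.066, the closed height, with 24 N. I'm lifting off and going round to the right side.

>>> servo_tool --steps '[0, 0, 0.2, 0, 0, 0, 0, 0, 0, 0.6, 0, 0, 0, 0, 0, 0, 0.95, 0, 0, 0, 0, 0, -0.3, 1, 0, 0, 0, 0, 0.03, -0.7, 1, 0, 0, 0, 0]'

```text
time: 34.4
eef_pos: [0.5137, -0.3132, 0.2161]
tcp_rot: [-0.033, 0.029, -0.706, 0.706]
wrist_force: [1.3, 0.1, 0.5]
opening: -0.0003
```

>>> servo_tool --steps '[0.03, -0.35, 0, 0, 0, 0, 0, 0.06, -0.7, 0, 0, 0, 0, 0, 0.08, -0.85, -0.2, 0, 0, 0, 0, 0.08, -0.85, -0.5, 0, 0, 0, 0, 0.08, -0.85, -0.55, 0, 0, 0, 0]'

```text
time: 35.02
eef_pos: [0.5221, -0.4382, 0.126]
tcp_rot: [0.029, -0.031, 0.709, -0.704]
wrist_force: [-0.2, 1.1, 0.2]
opening: 0.0002
```

Run:
```python
from close import *
s=st(); b=save("scene","s16.png"); save("top","t16.png")
cv2.imwrite("pics/c16.png",cv2.resize(b[100:290,100:340],None,fx=3,fy=3)[:,:,::-1])
tgt(pt(-1,2.1),M)
for a in(1.9,1.7,1.5,1.3,1.1): print(a,((pt(-1,a)-s["eef_pos"])/.15).round(3))
for b,aa in((1.1,(.9,.7,.5,.3,.15)),(.15,(.05,0,-.05))):
  for a in aa: print(a,((pt(-1,a)-pt(-1,b))/.15).round(3))
```

```text
t 35.02 pos [ 0.5221 -0.4382  0.126 ] y [-0.004  0.008 -1.   ] z [ 0.085 -0.996 -0.008] F [-0.2  1.1  0.2] op 0.0002 q [-0.78  0.42  1.34  0.    1.39  0.71]
shift [-0.013  0.244  0.022] turn [-0.008 -0.    -0.002]
1.9 [-0.01   0.337  0.101]
1.7 [-0.019  0.446  0.132]
1.5 [-0.029  0.558  0.14 ]
1.3 [-0.038  0.67   0.126]
1.1 [-0.048  0.777  0.09 ]
0.9 [-0.008  0.098 -0.057]
0.7 [-0.016  0.182 -0.132]
0.5 [-0.021  0.25  -0.222]
0.3 [-0.025  0.299 -0.324]
0.15 [-0.027  0.322 -0.406]
0.05 [-0.001  0.008 -0.056]
0 [-0.001  0.01  -0.084]
-0.05 [-0.001  0.011 -0.113]
```

View pics/c16.png

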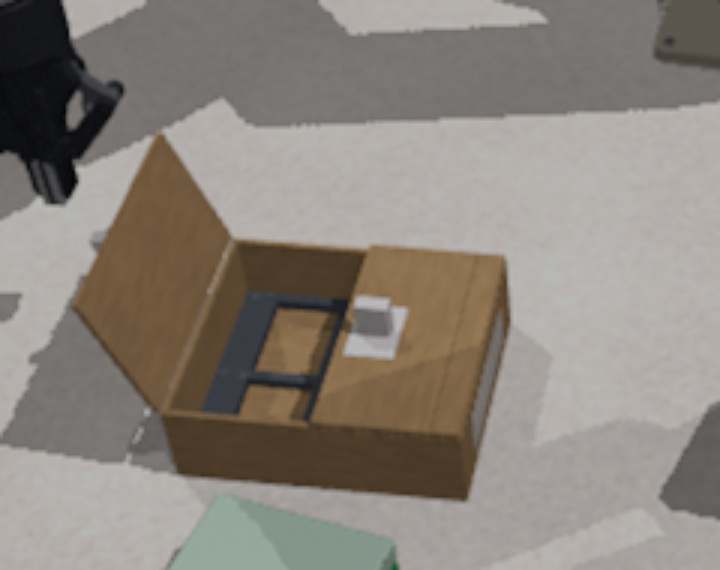

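The left flap is closed. Now I sweep the right one shut.

>>> servo_tool --steps '[-0.01, 0.33, 0.09, 0, 0, 0, 0, -0.02, 0.445, 0.12, 0, 0, 0, 0, -0.03, 0.56, 0.125, 0, 0, 0, 0, -0.04, 0.67, 0.12, 0, 0, 0, 0, -0.05, 0.78, 0.09, 0, 0, 0, 0]'

```text
time: 35.75
eef_pos: [0.5167, -0.3227, 0.1446]
tcp_rot: [0.031, -0.029, 0.707, -0.706]
wrist_force: [0.0, -0.2, 0.4]
opening: -0.0002
```

>>> servo_tool --steps '[-0.01, 0.1, -0.06, 0, 0, 0, 0, -0.015, 0.18, -0.13, 0, 0, 0, 0, -0.02, 0.25, -0.22, 0, 0, 0, 0, -0.02, 0.3, -0.32, 0, 0, 0, 0, -0.02, 0.32, -0.4, 0, 0, 0, 0]'

```text
time: 36.38
eef_pos: [0.5131, -0.2745, 0.0827]
tcp_rot: [0.03, -0.03, 0.708, -0.705]
wrist_force: [-0.4, 0.9, 0.2]
opening: 0.0002
```

>>> servo_tool --steps '[0, 0, -0.05, 0, 0, 0, 0, 0, 0, -0.1, 0, 0, 0, 0, 0, 0, -0.13, 0, 0, 0, 0, 0, 0, -0.13, 0, 0, 0, 0]'

```text
time: 36.88
eef_pos: [0.5137, -0.2756, 0.0664]
tcp_rot: [0.031, -0.03, 0.707, -0.706]
wrist_force: [-6.3, 4.2, 13.4]
opening: 0.0001
```

>>> servo_tool --steps '[0, 0, 0.2, 0, 0, 0, 0, 0, -0.1, 0.6, 0, 0, 0, 0, 0, -0.5, 0.9, 0, 0, 0, 0, 0, -0.8, 1, 0, 0, 0, 0, 0, -1, 1, 0, 0, 0, 0]'

```text
time: 37.5
eef_pos: [0.5142, -0.4294, 0.2186]
tcp_rot: [-0.032, 0.028, -0.706, 0.707]
wrist_force: [-0.1, 0.6, -0.2]
opening: 0.0002
```

Run:
```python
from close import *
s=st(); b=save("scene","s17.png"); t=save("top","t17.png")
for n in["scene","top"]:
  optics.grab_frame(n)
  for k in["left_tab","right_tab","box2","box4"]: print(n,k,pinpoint(n,k)[:1])
```

```text
t 37.5 pos [ 0.5142 -0.4294  0.2186] y [ 0.006 -0.002 -1.   ] z [ 0.083 -0.997  0.003] F [-0.1  0.6 -0.2] op 0.0002 q [-0.77  0.32  1.3   0.    1.52  0.71]
scene left_tab []
scene right_tab [{'point': [0.3045, 0.4096], 'score': 0.58}]
scene box2 [{'point': [0.7077, 0.506], 'score': 0.84}]
scene box4 [{'point': [0.7077, 0.506], 'score': 0.84}]
top left_tab [{'point': [0.6366, 0.5821], 'score': 0.79}]
top right_tab [{'point': [0.6806, 0.5775], 'score': 0.71}]
top box2 [{'point': [0.3013, 0.6025], 'score': 0.96}]
top box4 [{'point': [0.3013, 0.6025], 'score': 0.96}]
```

View pics/s17.png

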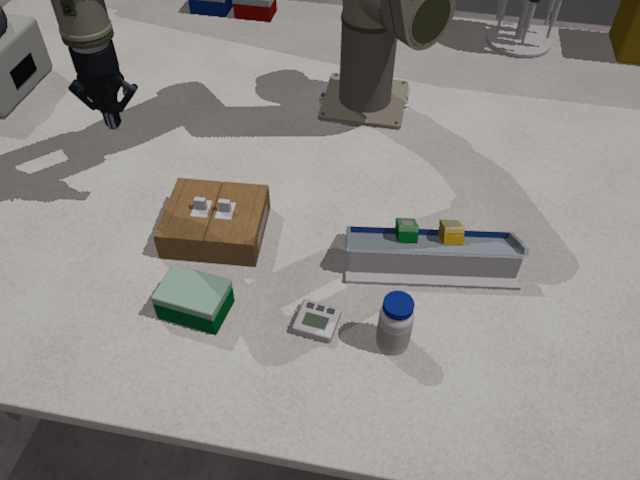

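View pics/t17.png

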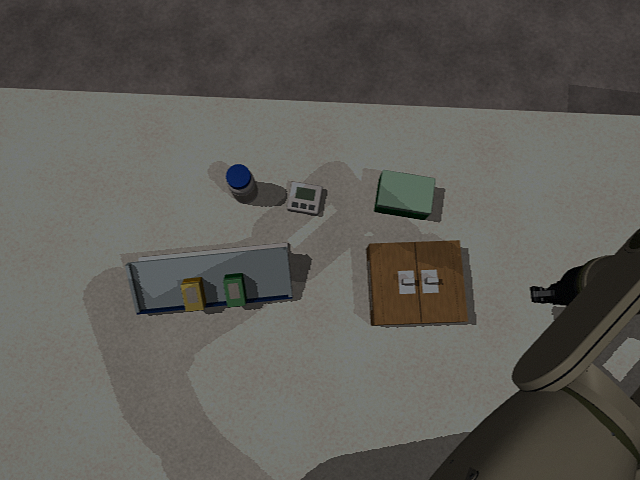

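Run:
```python
from h import *
T=cam("top");S=cam("scene"); F=sframe()
out=[]
for n,c,f in(("top",T,"t17"),("scene",S,"s17")):
    im=cv2.imread(f"pics/{f}.png"); k=4; x0,y0=(120,235) if n=="top" else (340,205)
    im=cv2.resize(im[y0:y0+75,x0:x0+180],None,fx=k,fy=k)
    for y in(.0457,-.0445):
        q=[proj(c,SO+F@[x,y+v,.036]) for x,v in((0,-.02),(.064,-.02),(.064,.02),(0,.02))]
        cv2.polylines(im,[np.int32([((u-[x0,y0]+.5)*k).round() for u in q])],True,(0,0,255),1)
    out.append(im)
cv2.imwrite("pics/chk.png",np.vstack(out))
a=cv2.imread("pics/s14.png")[205:280,340:540].astype(int);b=cv2.imread("pics/s17.png")[205:280,340:540].astype(int)
print("boxes changed px s14->s17",(abs(a-b).max(2)[10:45,50:130]>40).sum())
```

```text
boxes changed px s14->s17 0
```

View pics/chk.png

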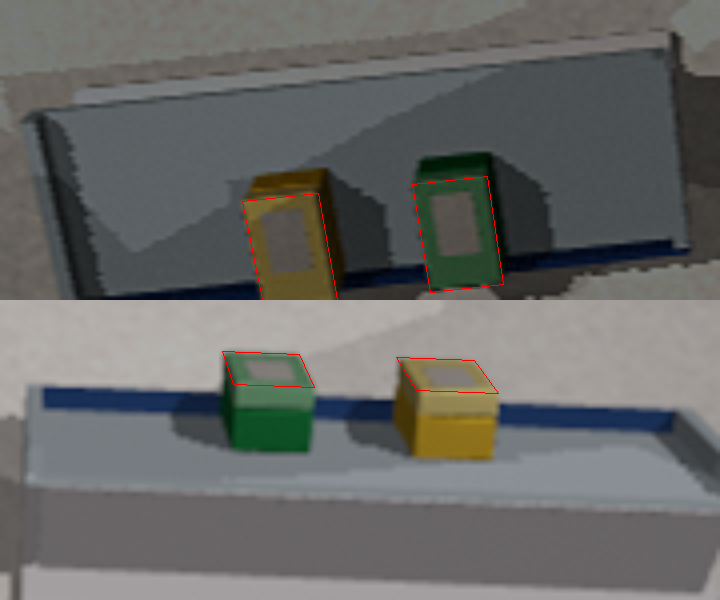

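The outlines of boxes lying against the lip match both boxes in both views. The flaps lie level with the tabs together, the bystanders have not moved, and the robot is clear, so I'm handing in.

Run:
```python
from h import *
b=save("scene","s18.png"); a=cv2.imread("pics/s17.png")[:,:,::-1]
print("changed px",(abs(a.astype(int)-b.astype(int)).max(2)>60).sum())
print(ticket.hand_in())
```

```text
changed px 697
the job is handed in; nothing more can be done
None
```

Run:
```python
import cv2,numpy as np
a=cv2.imread("pics/s17.png").astype(int);b=cv2.imread("pics/s18.png").astype(int)
m=abs(a-b).max(2)>60; ys,xs=np.where(m); print(xs.min(),xs.max(),ys.min(),ys.max()); h,_,_=np.histogram2d(ys,xs,bins=[6,8],range=[[0,480],[0,640]]); print(h.astype(int))
cv2.imwrite("pics/chk2.png",b[150:370,130:560].astype(np.uint8))
```

```text
14 139 0 200
[[145 163   0   0   0   0   0   0]
 [ 51 315   0   0   0   0   0   0]
 [ 10  13   0   0   0   0   0   0]
 [  0   0   0   0   0   0   0   0]
 [  0   0   0   0   0   0   0   0]
 [  0   0   0   0   0   0   0   0]]
```

View pics/chk2.png

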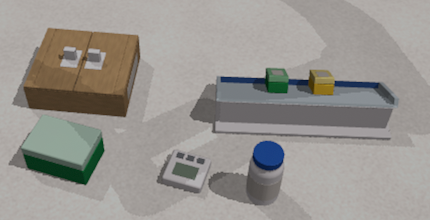

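The job is done and handed in at about 38 s of the 210 s. I opened both flaps past upright by their tabs and set the only two boxes present, yellow and green, side by side on the slope. I then pushed both flaps shut from outside and backed the arm clear.

**Last checks (from pictures, since no verdict is reported):**
- **Boxes:** Both match the modelled "flat, square, end against the lip" outlines in the top and scene views to about 2 mm. Their patch of the scene view did not change from when green was set down to the end.
- **Flaps:** Each was pressed down to the closed height (tool at 66 mm, 24 N left and 13 N right). Both look level, with the tabs side by side.
- **Bystanders:** The tip box, timer and jar look unmoved.

**What disagreed or missed:**
- **Late picture difference:** A picture taken just before handing in differed from the one before it, and I only examined that difference afterwards. It was confined to the arm and its shadow as the arm came to rest.
- **Networks:** They gave identical points for green and yellow, so I told the boxes apart by colour. They also missed the left tab in the last scene view.
- **Tool position:** The measured tool position was up to 7 mm off the commanded one at times, so I corrected it by measurement before releasing each box.

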